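# Check and tilt up a mosaic for viewing

## Robot

A 6-joint arm with a two-finger parallel gripper is mounted at the origin on the work surface. World frame = base frame: x ahead of the robot, y to its left, z up, the work surface at z = 0. Lengths are in m, angles in rad, forces in N, time in s.
With the tool pointing down it reaches from about 0.325 to 0.875 m from the base axis. Payload 4.4 kg.
Tool frame: the origin (TCP) lies midway between the tips of the shut fingers; the grasp point (between the pads) lies env.hold_point_z behind it (env.hold_point_z is the distance from the TCP to the grasp point, in m); z points along the fingers, y is the direction in which the jaws open and shut (so a half turn about z gives the same grasp; the last joint's range is limited). The gripper opens to 85 mm and grips with 20 to 120 N. Pads are 22 mm wide; open, the fingers measure 114 mm over their backs; the gripper's body (76 mm by 85 mm) begins 54 mm behind the grasp point. The pads swing forward as they close: fully open they stand 13 mm farther back than shut.
Start: joints at [1.065, 0.207, 1.542, -0, 1.393, -0.15], TCP at [0.2, 0.539, 0.194] pointing down, gripper open.
Joint ranges: [-2.73, 2.73], [-0.86, 2.22], [0.23, 2.46], [-1.11, 4.25], [0.08, 2.63], [-2.82, 2.82]. Speed limits (rad/s): [2.79, 2.79, 3.14, 3.14, 3.14, 3.14].

## Interface

Orientations are given as a unit quaternion [x, y, z, w].
In Python, from plant import env gives the robot as it stands.
- The arm moves only by the tool step_arm, never from a script. Its argument "increments" is a list of rows, each an object of numbers: "dx", "dy", "dz": the shift along the tool's x, y, z in mm; "spin": the turn about the tool's z in rad; "jaw": the opening in per cent of the stroke, from 0 (shut) to 100 (fully open). In form: [{"dx": .., "dy": .., "dz": .., "spin": .., "jaw": ..}, ...]. A call has 1 to 5 rows; each row is the pose to reach, as a shift and turn from the pose commanded when the call began, along the tool's axes at that moment; what a row does not reach only later rows make up. A row lasts 1/8 s, in which the tool goes at most 62.5 mm and 10.7 degrees, less where a joint would pass 70% of its speed; a pose out of reach is approached as far as the arm can. A call with a gripper value outside its range is refused whole. The fingers move at their own pace and stop on an object; "squeeze" is the grip in N (left out, the last holds). Time passes only in rows, so rows that repeat a pose let the fingers close. It gives the time, the measured TCP pose, the force and the opening at its end, in the units of the state.
- env.read_state(): the state, without advancing time (a new reading comes with each control period).
- env.grab_frame(name): name is "scene" or "side" or "wrist"; returns a dict with "image" (384x512x3 uint8, red, green, blue), "depth" (384x512 float32, m along the optical axis (not along the pixel's ray), 0 where there is no reading), "fx", "fy", "cx", "cy" (pixels), "k1" (the pictures are not rectified: a ray, as slopes to the right and down, at radius r is drawn at 1 + k1 r^2 times it, then the intrinsics apply), "R" (3x3) and "t" (3): a world point X has camera coordinates R X + t; the wrist camera has in their place "hand_eye" (4x4, takes a point from camera to tool coordinates, whose origin is the TCP and whose axes are the flange's). Camera axes: x right, y down, z forward; pixel columns grow to the right and rows downward; lengths in m; the calibration is good to about 2 mm. A picture is of the moment at which its call begins: read the wrist's pose just before it.
- env.finish_job(): hands the job in, once; it reports no verdict.
Trained networks look in the newest picture that a camera, given by its name, has taken for a name from the list of things; names that differ only in an ending like _2 or _b are one class to them, and where a whole thing is asked for, a point or a joint stands for the part that bears it (a point fixed in the world has none). Each returns a list of dicts, best first, with "confidence" (0 to 1); they miss things now and then, are a little off and sometimes report something else, mostly with a low value. They report only what shows in the picture. A call takes as long as a camera call.
- env.outline_of(camera, thing): "region" (384x512 bool, what is visible of it) and "position" ([column, row] in pixels, amid what is visible of it).
The state is a dict: "clock": time; "joint_positions": joint angles; "joint_velocities": joint speeds; "joint_efforts": joint torques, N m; "ee_pos": TCP position; "eef_rot": TCP orientation; "contact_force": force on the tool from outside, world axes, zero at the start; "wrist_torque": the same for the moment, N m; "finger_gap": opening from 0.0 (shut) to 1.0 (fully open).
Only numpy, scipy, OpenCV 4.12 (cv2) and the standard library are available. Lean on these libraries where they do the work, as an engineer would, in place of code of your own. Each camera call takes 0.05 s, during which the arm holds its last target.

## Task

Check that the mosaic has set: take the hand thermometer, hold its flared nose square to the board's surface and pointed at the round centre stone, about 10 cm off, steady for two seconds, while the board stays down, then stand it upright on the table again. Then take the tilting board by the bar at its front edge, swing it up until it is in line with the pointer on the quadrant, and finish while still holding it there with the gripper: without you it falls back. Leave the pointer's setting and all the other things as they are.

Things in the scene. Friction and masses are not known exactly. Their poses are not given: they have to be found in the camera images.
- easel: Wooden stand of the tilting mosaic board, base plate 240 x 300 mm, fixed to the table, place and yaw vary. x points away from the robot, from bar to hinge; y left along the hinge; z up. Origin on the table. Hinge axis: the line x = 130 mm, z = 115 mm. A steel quadrant (radius 140 mm about that axis, top 240 mm above the table) stands in the plane y = 136 mm.
- board (a joint): Board's hinge angle, rad: 0 resting on its front blocks, growing as the bar is lifted up and away from the robot; stop at 1.3. At 0 the board slopes 0.25 rad DOWN towards the robot (angle above level = value - 0.25). Nearly free hinge: the board, 0.55 to 0.9 kg, falls back when let go; lifting takes about 3 to 4 N at the bar.
- bar (a point): Middle of the round steel lifting bar, 14 mm thick, 130 mm long, along the easel's y, 270 mm from the hinge axis, on the robot's side. Two 12 mm arms at its ends hold it 55 mm before the board's edge, so both sides are free; 48 mm above the table at rest. It can turn in the fingers as the board swings. x towards the hinge in the board's plane, z out of the mosaic face.
- pointer (a joint): Angle at which the pointer is set, in rad, counted exactly as board is: the board is at the mark when the two values are equal. It differs each time (0.7 to 1.0) and is held by friction.
- pointer_tip (a point): Tip of the pointer, a flat aluminium strip 175 mm long, 16 mm wide, 8 mm thick, turning on the board's hinge axis just outside the quadrant (148 mm from the easel's middle, +y side). x runs along the strip from tip to hinge. The board is at the mark when it is parallel with the strip.
- centre_stone (a point): Top centre of the plain round marble stone, 44 mm in diameter, in the middle of the round mosaic on the board; 112.5 mm from the hinge axis and 15 mm off the board's middle plane. z is the outward normal of the board (at rest it leans 0.25 rad from vertical towards the robot).
- thermometer_mid (a point): Contactless hand thermometer, grey, 136 mm tall, standing on its flared nose left or right of the easel. Round grip 32 mm in diameter from 42 to 130 mm above the nose face; below that it flares to 60 mm across. 0.18 to 0.26 kg. This point: on its axis, 68 mm above the nose face; z from nose to handle end.
- thermometer_nose (a point): Centre of the thermometer's flat nose face (its underside when standing), 68 mm below thermometer_mid. It measures straight out of the nose, along -z.
- glue_bottle: White squeeze glue bottle with a thin spout, 60 mm across, 165 mm tall; a bystander, standing where the thermometer is not (left or right). Origin: centre of its underside.
- tile_bowl: Small steel bowl, 110 mm across, 45 mm tall, left of the easel; bystander. Origin: centre of its underside.
- stone_a: Loose stone block 22 x 22 x 20 mm, on the left in front of the easel; bystander. Origin: centre of its underside.
- stone_b: Loose stone block 22 x 22 x 20 mm, on the right in front of the easel; bystander. Origin: centre of its underside.
- nippers: Black-handled tile nippers lying flat on the right, 140 mm long, 18 mm high; bystander. Origin: on the table about their middle.
- adhesive_tub: White tub, 100 mm across, 110 mm tall, far left; bystander. Origin: centre of its underside.

How it is judged:
By the outcome, as a careful person would: the job done as asked, in the order asked, and still so for the second after the job is handed in, while the arm keeps its last pose, push and grip.
It also fails if it takes over 72 s, if anything falls off the work surface, if the arm or the gripper's body presses on something with over 40 N, if the wrist force passes 120 N, or if a joint passes its speed limit or range.

## Working session

There is one attempt and no reset: what is moved stays moved. The work goes in short steps, Python scripts to look and compute and a tool call to move; the robot and the scene stay as the last step left them, time stands still between calls to the robot, and variables do not carry over. Pictures are saved under pics/ and viewed, and the job is handed in when it is done.

Besides the shell and the picture viewer there is one more tool, called after ">>>" as a command line: name --argument value ..., lists and objects as JSON in quotes. step_arm: Moves the arm, as the interface text tells. Its arguments: {"type":"object","properties":{"increments":{"type":"array","items":{"type":"object","properties":{"dx":{"type":"number"},"dy":{"type":"number"},"dz":{"type":"number"},"spin":{"type":"number"},"jaw":{"type":"number"}}}},"squeeze":{"type":"number"}},"required":["increments"]}

```bash
ls; mkdir -p pics
python3 - <<'E'
from plant import env
import cv2,numpy as np
s=env.read_state();print(s, env.hold_point_z)
for c in ["scene","side","wrist"]:
    f=env.grab_frame(c)
    cv2.imwrite(f"pics/a_{c}.png",f["image"][:,:,::-1])
    print(c,{k:(np.round(v,4).tolist() if hasattr(v,'shape') else v) for k,v in f.items() if k not in("image","depth")})
E
```

```text
pics
{'clock': 0.0, 'joint_positions': array([ 1.06550977e+00,  2.07437237e-01,  1.54299843e+00,  6.02763323e-06,
        1.39348795e+00, -1.50489855e-01]), 'joint_velocities': array([-0.00011257, -0.00103694,  0.00138681, -0.00048857,  0.00022093,
        0.00155148]), 'joint_efforts': array([ 7.79375932e-04, -3.83030140e+01, -2.91598588e+01, -7.46646128e-05,
        1.03515849e-02,  2.24722180e-05]), 'ee_pos': array([0.19933722, 0.53842555, 0.19289498]), 'eef_rot': array([ 1.76469759e-01,  9.84305372e-01, -1.10243728e-03, -3.78145641e-04]), 'contact_force': array([-0.14465489,  0.66638486,  0.05399488]), 'wrist_torque': array([-0.00444687,  0.02676927, -0.02886561]), 'finger_gap': 0.9975604771377123} 0.0187
scene {'fx': 366.25962124284223, 'fy': 366.25962124284223, 'cx': 253.0337933036442, 'cy': 193.54377659597424, 'k1': -0.03035076292916332, 'R': [[0.241, 0.9705, 0.0037], [0.8175, -0.201, -0.5398], [-0.5231, 0.1331, -0.8418]], 't': [-0.1746, -0.3846, 1.7338]}
side {'fx': 438.18586927970586, 'fy': 438.18586927970586, 'cx': 252.23376830175042, 'cy': 188.9420238473282, 'k1': 0.03558623304144118, 'R': [[0.7735, -0.6336, -0.0163], [-0.3208, -0.3691, -0.8722], [0.5466, 0.6799, -0.4888]], 't': [-0.3678, 0.2747, 1.0784]}
wrist {'fx': 301.2877011895979, 'fy': 301.2877011895979, 'cx': 258.81713256591513, 'cy': 192.63532353620425, 'k1': -0.04500345269852857, 'hand_eye': [[0.0, -0.9473, -0.3204, 0.0831], [1.0, 0.0003, -0.0006, 0.0005], [0.0007, -0.3204, 0.9473, -0.1801], [0.0, 0.0, 0.0, 1.0]]}
```

View pics/a_scene.png

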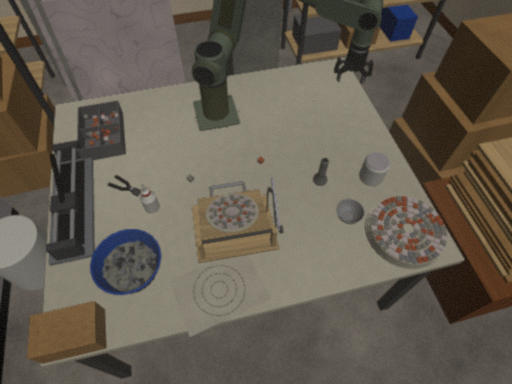

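View pics/a_side.png

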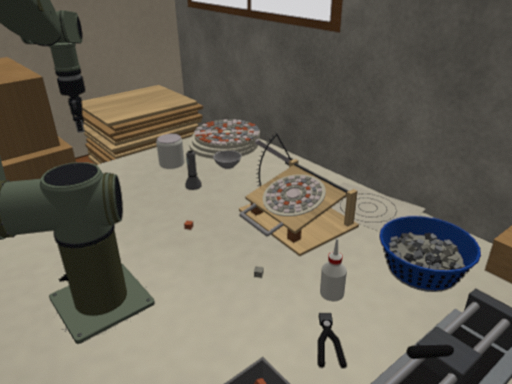

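View pics/a_wrist.png

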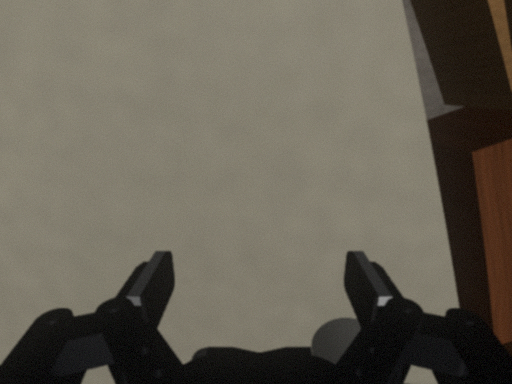

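The overview shows the thermometer standing left of the easel at scene (322,170), with the easel around (235,220). The bowl is at (350,210) and the tub at (375,168). The tool stays vertical, so the thermometer will have to be tilted 0.25 rad inside the grip. Next I'll measure.

```bash
cat > h.py <<'E'
from plant import env
import cv2,numpy as np
from scipy.spatial.transform import Rotation as Rn
def cam2world(f,st=None):
    if "R" in f: return f["R"].T, -f["R"].T@f["t"]
    T=f["hand_eye"]; R=Rn.from_quat(st["eef_rot"]).as_matrix()
    return R@T[:3,:3], R@T[:3,3]+st["ee_pos"]
def rays(f,uv):
    uv=np.asarray(uv,float).reshape(-1,2)
    d=np.stack([(uv[:,0]-f["cx"])/f["fx"],(uv[:,1]-f["cy"])/f["fy"]],1); s=d.copy()
    for _ in range(20): s=d/(1+f["k1"]*(s**2).sum(1,keepdims=True))
    return np.c_[s,np.ones(len(s))]
def cloud(f,mask,st=None):
    v,u=np.nonzero(mask&(f["depth"]>0)); z=f["depth"][v,u]
    A,c=cam2world(f,st); P=rays(f,np.c_[u,v])*z[:,None]
    return P@A.T+c, np.c_[u,v]
def proj(f,X,st=None):
    A,c=cam2world(f,st); p=(np.atleast_2d(X)-c)@A; s=p[:,:2]/p[:,2:]
    s=s*(1+f["k1"]*(s**2).sum(1,keepdims=True))
    return s*f["fx"]+[f["cx"],f["cy"]]
E
python3 - <<'E'
from h import *
np.set_printoptions(precision=4,suppress=True)
for c in ["scene","side"]:
    f=env.grab_frame(c)
    for n in ["thermometer_mid","easel","bar","pointer_tip","centre_stone","glue_bottle","tile_bowl","stone_a","nippers","adhesive_tub"]:
        for o in env.outline_of(c,n)[:2]:
            if o["confidence"]<.3: continue
            m=o["region"]; P,_=cloud(f,m)
            print(c,n,round(o["confidence"],2),np.round(o["position"],1),m.sum(),"med",np.median(P,0),"lo",np.percentile(P,3,0),"hi",np.percentile(P,97,0))
            if c: np.savez(f"m_{c}_{n}_{o['confidence']:.2f}.npz",m=m,P=P)
    np.savez(f"f_{c}.npz",**f)
E
```

```text
scene easel 0.91 [234.4 227.3] 5289 med [ 0.6602 -0.0439  0.0898] lo [ 0.4971 -0.1854  0.0074] hi [0.7339 0.0974 0.1428]
scene bar 0.78 [231.2 211.6] 3255 med [ 0.6206 -0.0496  0.1031] lo [ 0.4546 -0.1608  0.0487] hi [0.7157 0.0638 0.1213]
scene pointer_tip 0.58 [322.  177.8] 287 med [0.4971 0.3351 0.0506] lo [0.4709 0.3162 0.0028] hi [0.5127 0.3658 0.1379]
scene pointer_tip 0.55 [276.5 210.1] 168 med [0.6709 0.098  0.1611] lo [0.5842 0.0915 0.103 ] hi [0.7336 0.1057 0.2283]
scene centre_stone 0.64 [230.5 216.2] 3030 med [ 0.6242 -0.0496  0.104 ] lo [ 0.5029 -0.1599  0.0591] hi [0.7156 0.0618 0.1214]
scene glue_bottle 0.65 [148.1 202.6] 378 med [ 0.4663 -0.3423  0.0765] lo [ 0.4369 -0.3734  0.0007] hi [ 0.4805 -0.3175  0.1335]
scene tile_bowl 0.56 [346.2 207.1] 560 med [0.6665 0.4026 0.0189] lo [0.629  0.3486 0.0004] hi [0.7213 0.44   0.0461]
scene stone_a 0.52 [124.8 186.8] 296 med [ 0.3353 -0.444   0.0132] lo [ 0.2754 -0.5    -0.0018] hi [ 0.3829 -0.389   0.0203]
scene stone_a 0.48 [193.  178.7] 35 med [ 0.3567 -0.1757  0.0187] lo [ 0.3478 -0.1883  0.007 ] hi [ 0.3697 -0.1643  0.02
[... 884 characters left out ...]
5 med [ 0.5863 -0.0675  0.097 ] lo [ 0.449  -0.1647  0.0558] hi [0.7065 0.0609 0.1218]
side glue_bottle 0.64 [332.5 277.1] 1059 med [ 0.4327 -0.3567  0.0679] lo [ 0.4179 -0.3734  0.0059] hi [ 0.4606 -0.3275  0.1288]
side tile_bowl 0.75 [225.3 158.2] 435 med [0.6795 0.4089 0.0327] lo [0.6261 0.3451 0.0032] hi [0.7248 0.4661 0.049 ]
side stone_a 0.68 [258.6 269.5] 107 med [ 0.3481 -0.1798  0.0164] lo [ 0.3388 -0.1895 -0.0011] hi [ 0.3647 -0.1662  0.0226]
side nippers 0.86 [325.3 343.5] 881 med [ 0.3204 -0.4476  0.0148] lo [ 0.2649 -0.5054  0.0001] hi [ 0.3726 -0.3896  0.019 ]
side adhesive_tub 0.75 [167.3 153.9] 822 med [0.5038 0.5243 0.0737] lo [0.4726 0.5083 0.0094] hi [0.5547 0.5851 0.1145]
```

Run:
```python
from h import *
np.set_printoptions(precision=4,suppress=True)
from scipy.optimize import least_squares
P=np.vstack([np.load("m_side_thermometer_mid_0.90.npz")["P"],np.load("m_scene_pointer_tip_0.58.npz")["P"]])
c0=np.array([.485,.335]); 
Q=P[(P[:,2]>.05)&(P[:,2]<.128)&(np.hypot(*(P[:,:2]-c0).T)<.06)]
r=least_squares(lambda p:np.hypot(Q[:,0]-p[0],Q[:,1]-p[1])-.016,c0,loss='soft_l1',f_scale=.002)
print("therm",r.x,len(Q),np.median(abs(r.fun)))
T=P[P[:,2]>.132];print("top",T.mean(0),len(T))
for c in ["scene","side"]:
    f=dict(np.load(f"f_{c}.npz")); im=f["image"][:,:,::-1].copy()
    P,uv=cloud(f,np.ones((384,512),bool))
    # board plane ransac on region
    k=(P[:,2]>.06)&(P[:,2]<.135)&(abs(P[:,0]-.6)<.13)&(abs(P[:,1]+.05)<.13)
    B=P[k]
    rng=np.random.default_rng(0);best=0
    for _ in range(500):
        a=B[rng.choice(len(B),3,False)];n=np.cross(a[1]-a[0],a[2]-a[0]);n/=np.linalg.norm(n)+1e-12
        n*=np.sign(n[2]); inl=abs((B-a[0])@n)<.004
        if inl.sum()>best and n[2]>.9: best=inl.sum();bi=inl
    C=B[bi];m=C.mean(0);n=np.linalg.svd(C-m)[2][2];n*=np.sign(n[2])
    print(c,"plane",n,m,best,len(B),"tilt",np.arccos(n[2]),"yaw",np.arctan2(-n[1],-n[0]))
    x0,y0,x1,y1=(170,165,300,265) if c=="scene" else (225,120,375,255)
    cv2.imwrite(f"pics/b_{c}.png",cv2.resize(im[y0:y1,x0:x1],None,fx=5,fy=5,interpolation=cv2.INTER_CUBIC))
```

```text
therm [0.4859 0.3461] 285 0.0016887600878171365
top [0.4854 0.3411 0.1371] 65
scene plane [-0.2035  0.011   0.979 ] [ 0.6335 -0.0511  0.1051] 1817 3093 tilt 0.20525951292683947 yaw -0.05417410528003459
side plane [-0.2508 -0.039   0.9673] [ 0.5948 -0.0831  0.0983] 2320 3949 tilt 0.2566145415544205 yaw 0.15421517902406404
```

View pics/b_scene.png

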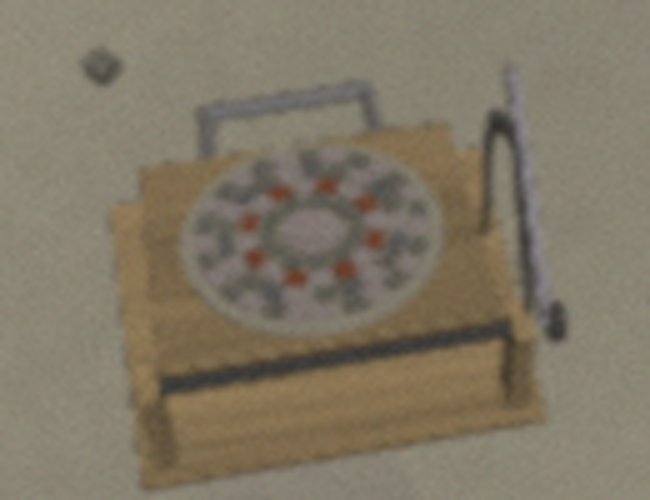

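View pics/b_side.png

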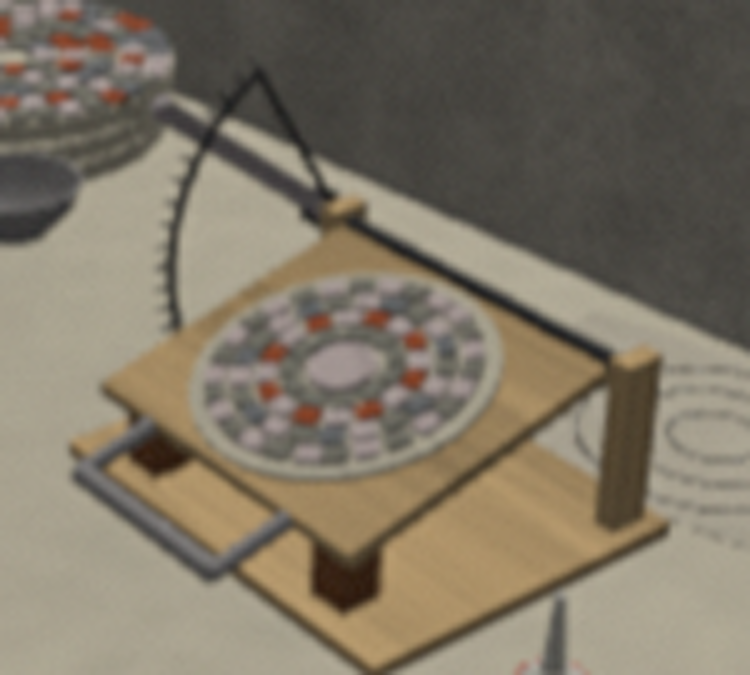

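```bash
cat > fit.py <<'E'
from h import *
from scipy.optimize import least_squares
np.set_printoptions(precision=4,suppress=True)
F={c:dict(np.load(f"f_{c}.npz")) for c in("scene","side")}
off={"scene":(170,165),"side":(225,120)}
c25,s25=np.cos(.25),np.sin(.25)
bar=130-270*c25,115-270*s25
st=(130-112.5*c25-15*s25,115-112.5*s25+15*c25)
def model(p):
    zb,a,L=p[3:6]
    return {"bl":(bar[0],65,bar[1]),"br":(bar[0],-65,bar[1]),"st":(st[0],0,st[1]),
     "c1":(120,150,zb),"c2":(120,-150,zb),"c3":(-120,-150,zb),"c4":(-120,150,zb),
     "pt":(130-L*np.cos(a-.25),148,115+L*np.sin(a-.25)),"ph":(130,148,115)}
obs={"scene":{"bl":(366,90),"br":(204,110),"st":(312,232),"c1":(545,418),"c2":(142,487),"c3":(113,207),"pt":(512,68),"ph":(541,318)},
"side":{"bl":(85,472),"br":(212,572),"st":(343,365),"c3":(375,668),"c2":(667,527),"c4":(72,447),"pt":(160,103),"ph":(318,208)}}
def toW(p,q):
    c,s=np.cos(p[2]),np.sin(p[2]); q=np.asarray(q)/1000
    return np.array([p[0]+c*q[0]-s*q[1],p[1]+s*q[0]+c*q[1],q[2]])
def res(p,full=False):
    out=[];m=model(p)
    for c in obs:
        for k,v in obs[c].items():
            uv=(np.array(v)+.5)/5-.5+off[c]
            d=proj(F[c],toW(p,m[k]))[0]-uv
            out.append((c,k,d))
    if full: return out
    return np.r_[np.concatenate([d for _,_,d in out]),(p[5]-175)/5,(p[3]-15)/10]
if __name__=="__main__":
    r=least_squares(res,[.6,-.05,0,15,.85,175],loss="soft_l1",x_scale=[.01,.01,.1,5,.1,10])
    print(r.x)
    for o in res(r.x,True): print(o)
    np.save("easel.npy",r.x)
    print("bar",toW(r.x,(bar[0],0,bar[1])),"stone",toW(r.x,(st[0],0,st[1])))
E
python3 fit.py
```

```text
[  0.588   -0.0457  -0.0302  17.6688   0.9349 179.9629]
('scene', 'bl', array([-0.1827,  0.7506]))
('scene', 'br', array([-0.1631,  2.4656]))
('scene', 'st', array([0.798 , 0.3928]))
('scene', 'c1', array([-0.0472, -9.4063]))
('scene', 'c2', array([ 0.2479, -7.4495]))
('scene', 'c3', array([-2.0201, -6.5586]))
('scene', 'pt', array([0.4416, 0.0904]))
('scene', 'ph', array([2.6614, 1.0629]))
('side', 'bl', array([1.108 , 0.4859]))
('side', 'br', array([ 3.2511, -0.0943]))
('side', 'st', array([ 1.2842, -0.7313]))
('side', 'c3', array([-6.121 ,  2.4901]))
('side', 'c2', array([-5.1243, -0.3752]))
('side', 'c4', array([-8.931 ,  1.1648]))
('side', 'pt', array([0.3354, 0.2713]))
('side', 'ph', array([1.4957, 0.0734]))
bar [ 0.4565 -0.0418  0.0482] stone [ 0.6053 -0.0463  0.1017]
```

```bash
sed -i 's/zb,a,L=p\[3:6\]/zb,a,L,xb=p[3:7]/; s/(120,150,zb)/(xb+120,150,zb)/; s/(120,-150,zb)/(xb+120,-150,zb)/; s/(-120,-150,zb)/(xb-120,-150,zb)/; s/(-120,150,zb)/(xb-120,150,zb)/; s/\.85,175\]/.85,175,20]/; s/5,.1,10\]/5,.1,10,10]/' fit.py; python3 fit.py
```

```text
[  0.5812  -0.0462  -0.058    9.3946   0.9449 178.2802  36.1239]
('scene', 'bl', array([ 0.3078, -0.3931]))
('scene', 'br', array([0.2735, 0.5487]))
('scene', 'st', array([ 0.1466, -1.1566]))
('scene', 'c1', array([ 0.7279, -0.1279]))
('scene', 'c2', array([0.0994, 0.0482]))
('scene', 'c3', array([-0.5133, -0.244 ]))
('scene', 'pt', array([ 0.2797, -0.0056]))
('scene', 'ph', array([1.2559, 0.5967]))
('side', 'bl', array([-0.816 ,  0.6336]))
('side', 'br', array([0.1862, 0.5342]))
('side', 'st', array([-0.1497,  0.1236]))
('side', 'c3', array([0.1238, 1.0346]))
('side', 'c2', array([ 1.4329, -0.293 ]))
('side', 'c4', array([-0.6788, -0.3341]))
('side', 'pt', array([0.3604, 0.2536]))
('side', 'ph', array([1.737 , 0.7307]))
bar [ 0.4498 -0.0386  0.0482] stone [ 0.5984 -0.0472  0.1017]
```

```bash
cat >> h.py <<'E'
def go(x,y,z,yaw=None):
    """print increments; yaw = world angle of tool y axis (rad)"""
    s=env.read_state(); R=Rn.from_quat(s["eef_rot"]).as_matrix()
    d=R.T@(np.array([x,y,z])-s["ee_pos"])*1000
    a=np.arctan2(R[1,1],R[0,1]); sp=0
    if yaw is not None:
        sp=-(yaw-a); sp=(sp+np.pi/2)%np.pi-np.pi/2
    print("inc",np.round(d,1),"spin",round(sp,4),"q6",round(s["joint_positions"][5],2),"pos",np.round(s["ee_pos"],4),"tooly",round(a,4),"F",np.round(s["contact_force"],2),"gap",round(s["finger_gap"],3),"t",s["clock"])
E
python3 -c "
from h import *
go(.486,.342,.193,np.pi/2-.058)"
```

```text
inc [-336.9  -85.5    1.1] spin -0.2968 q6 -0.15 pos [0.1998 0.5392 0.1941] tooly 1.216 F [-0.04  0.07  0.39] gap 1.002 t 1.25
```

>>> step_arm --increments '[{"dx": -60,"dy": -15,"dz": 0,"spin": -0.1},{"dx": -120,"dy": -30,"dz": 0,"spin": -0.2},{"dx": -180,"dy": -45,"dz": 0,"spin": -0.297},{"dx": -240,"dy": -60,"dz": 0,"spin": -0.297},{"dx": -300,"dy": -75,"dz": 0,"spin": -0.297}]'

```text
schema error: expected keys dx, dy, dz, spin, jaw
```

>>> step_arm --increments '[{"dx": 0,"dy": 0,"dz": 0},{"dx": 0,"dy": 0,"dz": 0}]'

```text
schema error: expected keys dx, dy, dz, spin, jaw
```

Run:
```python
from h import *
np.set_printoptions(precision=4,suppress=True)
go(.486,.342,.193,np.pi/2-.058)
s=env.read_state();f=env.grab_frame("wrist")
im=f["image"][:,:,::-1].copy()
for o in env.outline_of("wrist","thermometer_mid")[:2]:
    m=o["region"];P,_=cloud(f,m,s);print(o["confidence"],o["position"],m.sum(),np.median(P,0))
    T=P[(P[:,2]>.125)&(P[:,2]<.15)]; print("top",len(T),T.mean(0) if len(T) else 0, np.percentile(T,[2,98],axis=0) if len(T) else 0)
    cs,_=cv2.findContours(m.astype(np.uint8),0,2);cv2.drawContours(im,cs,-1,(0,255,0),1)
cv2.imwrite("pics/c1.png",im)
```

```text
inc [-336.9  -85.5    1.1] spin -0.2968 q6 -0.15 pos [0.1998 0.5392 0.1941] tooly 1.216 F [-0.04  0.07  0.39] gap 1.002 t 1.25
```

View pics/c1.png

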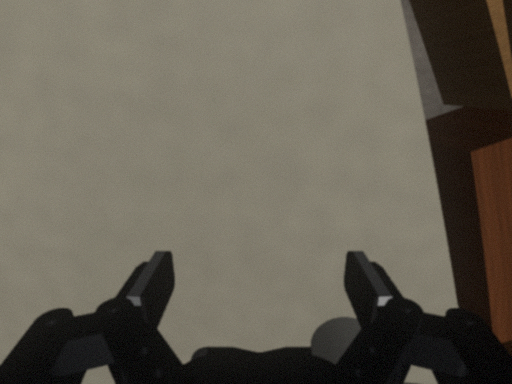

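All keys are required, so nothing moved. I'll send the move again with `jaw` included.

>>> step_arm --increments '[{"dx": -60,"dy": -15,"dz": 0,"spin": -0.1,"jaw": 100},{"dx": -120,"dy": -30,"dz": 0,"spin": -0.2,"jaw": 100},{"dx": -180,"dy": -45,"dz": 0,"spin": -0.297,"jaw": 100},{"dx": -240,"dy": -60,"dz": 0,"spin": -0.297,"jaw": 100},{"dx": -300,"dy": -75,"dz": 0,"spin": -0.297,"jaw": 100}]'

```text
clock: 1.98
ee_pos: [0.4566, 0.3635, 0.1943]
eef_rot: [0.029, 1.0, 0.0, 0.0]
contact_force: [0.4, 0.6, 0.5]
finger_gap: 1.001
```

>>> step_arm --increments '[{"dx": 0,"dy": 0,"dz": 0,"spin": 0,"jaw": 100},{"dx": 0,"dy": 0,"dz": 0,"spin": 0,"jaw": 100}]'

```text
clock: 2.22
ee_pos: [0.4548, 0.3645, 0.1939]
eef_rot: [0.029, 1.0, 0.0, -0.0]
contact_force: [0.2, 0.6, 0.2]
finger_gap: 0.999
```

Run:
```python
from h import *
np.set_printoptions(precision=4,suppress=True)
go(.486,.342,.193,np.pi/2-.058)
s=env.read_state();f=env.grab_frame("wrist")
im=f["image"][:,:,::-1].copy()
for o in env.outline_of("wrist","thermometer_mid")[:2]:
    m=o["region"];P,_=cloud(f,m,s);print(o["confidence"],o["position"],m.sum(),np.median(P,0))
    T=P[(P[:,2]>.125)&(P[:,2]<.15)]; print("top",len(T),T.mean(0) if len(T) else 0, np.percentile(T,[2,98],axis=0) if len(T) else 0)
    cs,_=cv2.findContours(m.astype(np.uint8),0,2);cv2.drawContours(im,cs,-1,(0,255,0),1)
cv2.imwrite("pics/c2.png",im)
```

```text
inc [-32.4 -20.6   0.8] spin -0.0007 q6 -0.99 pos [0.4548 0.3645 0.1939] tooly 1.5121 F [0.25 0.62 0.23] gap 0.999 t 2.225
0.61 [243.2, 197.5] 2912 [0.4725 0.3489 0.0808]
top 964 [0.4803 0.3473 0.1349] [[0.4684 0.333  0.1261]
 [0.4953 0.361  0.1387]]
```

View pics/c2.png

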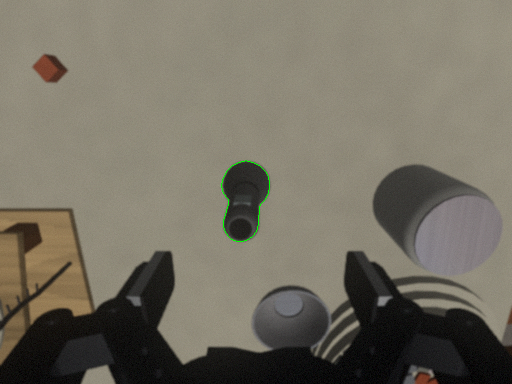

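```bash
python3 -c "
from h import *
go(.483,.3467,.093,np.pi/2-.058)"
```

```text
inc [-30.2 -17.  101. ] spin 0.0017 q6 -0.99 pos [0.4539 0.3654 0.194 ] tooly 1.5145 F [-0.28  0.05  0.76] gap 0.999 t 2.325
```

>>> step_arm --increments '[{"dx": -30,"dy": -17,"dz": 0,"spin": 0,"jaw": 100},{"dx": -30,"dy": -17,"dz": 35,"spin": 0,"jaw": 90},{"dx": -30,"dy": -17,"dz": 75,"spin": 0,"jaw": 80},{"dx": -30,"dy": -17,"dz": 101,"spin": 0,"jaw": 70},{"dx": -30,"dy": -17,"dz": 101,"spin": 0,"jaw": 60}]'

```text
clock: 2.95
ee_pos: [0.4805, 0.3459, 0.0904]
eef_rot: [0.028, 1.0, -0.002, -0.003]
contact_force: [0.5, 0.1, 0.6]
finger_gap: 0.599
```

Run:
```python
from h import *
go(.483,.3467,.093,np.pi/2-.058)
f=env.grab_frame("wrist")
cv2.imwrite("pics/c3.png",f["image"][:,:,::-1])
```

```text
inc [-2.4  0.9 -2.7] spin 0.0026 q6 -1.04 pos [0.4805 0.3459 0.0904] tooly 1.5154 F [0.54 0.09 0.59] gap 0.599 t 2.95
```

View pics/c3.png

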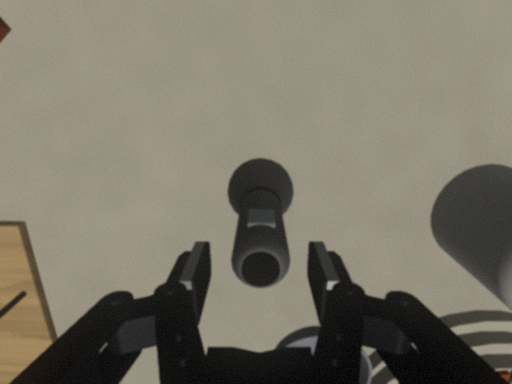

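>>> step_arm --increments '[{"dx": -3,"dy": 0,"dz": 0,"spin": 0,"jaw": 40},{"dx": -3,"dy": 0,"dz": 0,"spin": 0,"jaw": 20},{"dx": -3,"dy": 0,"dz": 0,"spin": 0,"jaw": 0},{"dx": -3,"dy": 0,"dz": 0,"spin": 0,"jaw": 0},{"dx": -3,"dy": 0,"dz": 0,"spin": 0,"jaw": 0}]' --squeeze 20

```text
clock: 3.62
ee_pos: [0.4886, 0.3464, 0.0953]
eef_rot: [0.029, 1.0, 0.001, 0.002]
contact_force: [0.2, -1.0, 5.8]
finger_gap: 0.287
```

Run:
```python
from h import *
go(.483,.3467,.093,np.pi/2-.058)
f=env.grab_frame("wrist")
cv2.imwrite("pics/c4.png",f["image"][:,:,::-1])
```

```text
inc [5.6 0.  2.3] spin 0.0 q6 -1.04 pos [0.4886 0.3464 0.0953] tooly 1.5128 F [ 0.18 -1.02  5.83] gap 0.287 t 3.625
```

View pics/c4.png

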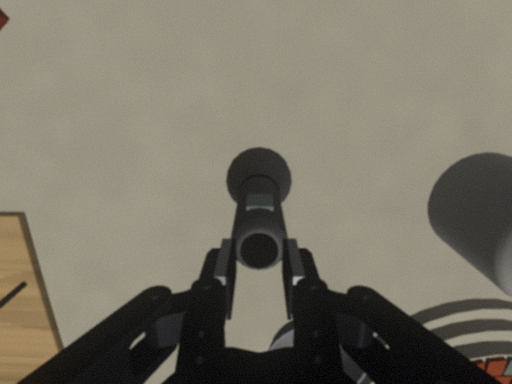

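Run:
```python
from h import *
np.set_printoptions(precision=4,suppress=True)
s=env.read_state();f=env.grab_frame("wrist")
for o in env.outline_of("wrist","thermometer_mid")[:1]:
    m=o["region"];P,_=cloud(f,m,s);print(o["confidence"],o["position"],m.sum(),np.median(P,0))
    T=P[(P[:,2]>.12)&(P[:,2]<.15)]; print("top",len(T),T.mean(0) if len(T) else 0, np.percentile(T,[2,98],axis=0) if len(T) else 0)
f=env.grab_frame("side"); im=f["image"][:,:,::-1]
cv2.imwrite("pics/c5.png",cv2.resize(im[110:220,130:270],None,fx=5,fy=5,interpolation=cv2.INTER_CUBIC))
```

```text
0.81 [258.1, 202.5] 6118 [0.4724 0.3474 0.1066]
top 2578 [0.4789 0.3471 0.1343] [[0.4683 0.3347 0.1214]
 [0.4941 0.3597 0.1386]]
```

View pics/c5.png

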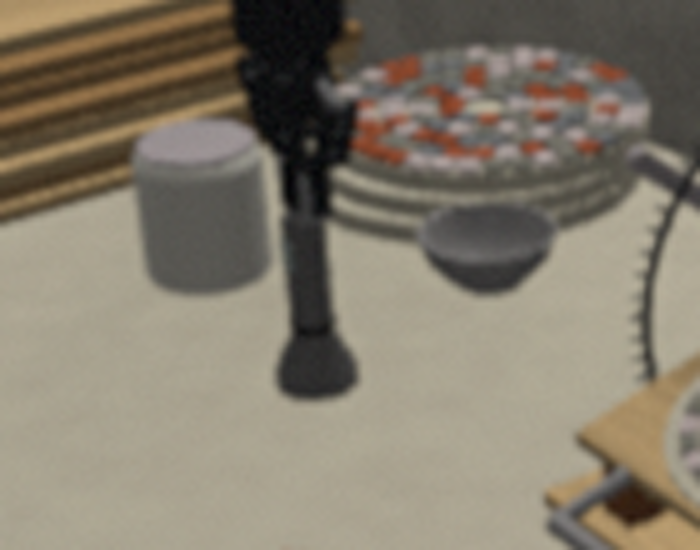

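>>> step_arm --increments '[{"dx": 0,"dy": 0,"dz": 0,"spin": 0,"jaw": 50},{"dx": 0,"dy": 0,"dz": 0,"spin": 0,"jaw": 60},{"dx": 4,"dy": 0,"dz": 0,"spin": 0,"jaw": 60},{"dx": 8,"dy": 0,"dz": 0,"spin": 0,"jaw": 60},{"dx": 8,"dy": 0,"dz": 0,"spin": 0,"jaw": 60}]'

```text
clock: 4.45
ee_pos: [0.4784, 0.3462, 0.0928]
eef_rot: [0.029, 1.0, -0.0, -0.0]
contact_force: [-1.0, -0.8, -0.2]
finger_gap: 0.601
```

Run:
```python
from h import *
np.set_printoptions(precision=4,suppress=True)
go(.4815,.3467,.093,np.pi/2-.058)
s=env.read_state();f=env.grab_frame("wrist")
for o in env.outline_of("wrist","thermometer_mid")[:1]:
    m=o["region"];P,_=cloud(f,m,s);print(o["confidence"],o["position"],m.sum(),np.median(P,0))
    T=P[(P[:,2]>.132)&(P[:,2]<.15)]; print("top",len(T),T.mean(0) if len(T) else 0, np.percentile(T,[2,98],axis=0) if len(T) else 0)
cv2.imwrite("pics/c6.png",f["image"][:,:,::-1])
```

```text
inc [-3.1  0.7 -0.2] spin 0.0006 q6 -1.03 pos [0.4784 0.3462 0.0928] tooly 1.5134 F [-0.98 -0.84 -0.16] gap 0.601 t 4.45
0.86 [257.0, 221.4] 6559 [0.4722 0.3474 0.1068]
top 2039 [0.4812 0.347  0.1362] [[0.4703 0.3339 0.1323]
 [0.494  0.3599 0.1386]]
```

View pics/c6.png

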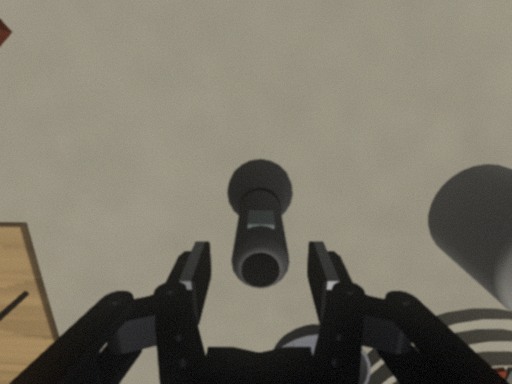

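>>> step_arm --increments '[{"dx": 0,"dy": 0,"dz": 0,"spin": 0,"jaw": 40},{"dx": 0,"dy": 0,"dz": 0,"spin": 0,"jaw": 20},{"dx": 0,"dy": 0,"dz": 0,"spin": 0,"jaw": 0},{"dx": 0,"dy": 0,"dz": 0,"spin": 0,"jaw": 0}]' --squeeze 20

```text
clock: 5.05
ee_pos: [0.4792, 0.3465, 0.0933]
eef_rot: [0.029, 1.0, 0.0, 0.0]
contact_force: [0.2, 0.5, 0.3]
finger_gap: 0.309
```

Run:
```python
from h import *
np.set_printoptions(precision=4,suppress=True)
go(.4815,.3467,.093,np.pi/2-.058)
s=env.read_state();f=env.grab_frame("wrist")
cv2.imwrite("pics/c7.png",f["image"][:,:,::-1])
```

```text
inc [-2.3  0.4  0.3] spin 0.0002 q6 -1.03 pos [0.4792 0.3465 0.0933] tooly 1.513 F [0.18 0.53 0.3 ] gap 0.309 t 5.05
```

View pics/c7.png

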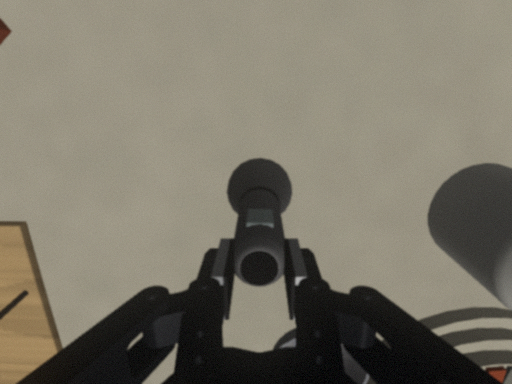

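>>> step_arm --increments '[{"dx": 5,"dy": 0,"dz": 0.5,"spin": 0,"jaw": 0},{"dx": 12,"dy": 0,"dz": -1,"spin": 0,"jaw": 0},{"dx": 18,"dy": 0,"dz": -1.5,"spin": 0,"jaw": 0},{"dx": 24,"dy": 0,"dz": -2,"spin": 0,"jaw": 0},{"dx": 30,"dy": 0,"dz": -2,"spin": 0,"jaw": 0}]' --squeeze 20

```text
clock: 5.72
ee_pos: [0.449, 0.3482, 0.0959]
eef_rot: [0.029, 1.0, 0.0, 0.001]
contact_force: [0.6, 0.5, 5.6]
finger_gap: 0.31
```

Run:
```python
from h import *
np.set_printoptions(precision=4,suppress=True)
go(.4815,.3467,.093,np.pi/2-.058)
f=env.grab_frame("side"); im=f["image"][:,:,::-1]
cv2.imwrite("pics/c8.png",cv2.resize(im[110:220,130:270],None,fx=5,fy=5,interpolation=cv2.INTER_CUBIC))
```

```text
inc [-32.6   0.3   2.9] spin 0.0004 q6 -1.01 pos [0.449  0.3482 0.0959] tooly 1.5132 F [0.64 0.51 5.62] gap 0.31 t 5.725
```

View pics/c8.png

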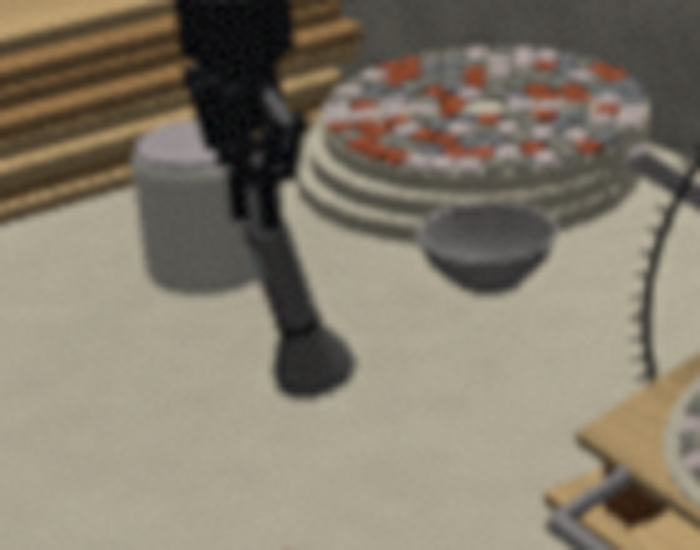

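The thermometer tilted in the fingers as intended. I'll grip harder, lift, and measure the tilt.

>>> step_arm --increments '[{"dx": 0,"dy": 0,"dz": 0,"spin": 0,"jaw": 0},{"dx": 0,"dy": 0,"dz": 0,"spin": 0,"jaw": 0},{"dx": 0,"dy": 0,"dz": -30,"spin": 0,"jaw": 0},{"dx": 0,"dy": 0,"dz": -80,"spin": 0,"jaw": 0},{"dx": 0,"dy": 0,"dz": -140,"spin": 0,"jaw": 0}]' --squeeze 80

```text
clock: 6.4
ee_pos: [0.4457, 0.3464, 0.2324]
eef_rot: [0.029, 1.0, -0.002, -0.004]
contact_force: [0.4, -0.2, -2.6]
finger_gap: 0.26
```

>>> step_arm --increments '[{"dx": 0,"dy": 0,"dz": -40,"spin": 0,"jaw": 0},{"dx": 0,"dy": 0,"dz": -80,"spin": 0,"jaw": 0},{"dx": 0,"dy": 0,"dz": -80,"spin": 0,"jaw": 0}]'

```text
clock: 6.78
ee_pos: [0.4495, 0.3485, 0.3174]
eef_rot: [0.029, 1.0, 0.001, 0.002]
contact_force: [0.4, -0.2, -2.4]
finger_gap: 0.259
```

```bash
cat > tilt.py <<'E'
from h import *
import sys
from scipy.optimize import least_squares
np.set_printoptions(precision=4,suppress=True)
tag=sys.argv[1]
s=env.read_state()
go(*s["ee_pos"],np.pi/2-.058)
Ps=[]
for c in ["side","scene"]:
    f=env.grab_frame(c); im=f["image"][:,:,::-1].copy()
    for o in env.outline_of(c,"thermometer_mid")[:1]:
        m=o["region"];P,_=cloud(f,m,s)
        print(c,o["confidence"],o["position"],m.sum())
        cs,_=cv2.findContours(m.astype(np.uint8),0,2)
        u,v=map(int,o["position"]); x0,y0=max(u-70,0),max(v-55,0)
        big=cv2.resize(im[y0:y0+110,x0:x0+140],None,fx=5,fy=5,interpolation=cv2.INTER_CUBIC)
        for q in cs: cv2.polylines(big,[(((q-[x0,y0])+.5)*5).astype(np.int32)],True,(0,255,0),1)
        cv2.imwrite(f"pics/{tag}_{c}.png",big)
        Ps.append(P)
P=np.vstack(Ps)
# fit profile: axis point (grip below) & direction
a0=s["ee_pos"]
ok=np.linalg.norm(P-a0-[0,0,-.04],axis=1)<.11; P=P[ok]
def prof(h): # radius vs height above nose
    return np.interp(h,[0,.02,.042,.13,.136],[.030,.028,.016,.016,.014])
def res(p):
    ax=np.array([p[3],p[4],1]);ax/=np.linalg.norm(ax)
    d=P-p[:3]; h=d@ax; r=np.linalg.norm(d-h[:,None]*ax,axis=1)
    return np.r_[(r-prof(h)), np.minimum(h,0), np.maximum(h-.136,0)]
p0=np.r_[a0+[.025,0,-.09],-.25,0]
r=least_squares(res,p0,loss="soft_l1",f_scale=.003,x_scale=[.01,.01,.01,.1,.1])
ax=np.array([r.x[3],r.x[4],1]);ax/=np.linalg.norm(ax)
print("nose",r.x[:3],"axis",ax,"tilt",np.arccos(ax[2]),"az",np.arctan2(-ax[1],-ax[0]),"medres",np.median(abs(r.fun)),"rel nose",r.x[:3]-a0)
E
python3 tilt.py d1
```

```text
inc [0. 0. 0.] spin 0.0006 q6 -1.01 pos [0.4495 0.3485 0.3174] tooly 1.5134 F [ 0.36 -0.2  -2.42] gap 0.259 t 6.775
scene 0.82 [327.4, 135.3] 340
nose [0.4668 0.3434 0.2187] axis [-0.113  -0.0022  0.9936] tilt 0.11323152862920122 az 0.01979609518090966 medres 0.0 rel nose [ 0.0173 -0.0051 -0.0987]
```

View pics/d1_scene.png

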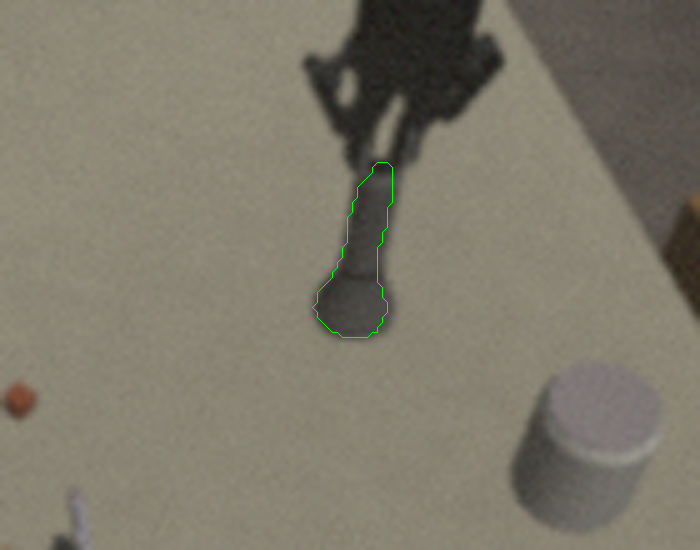

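Run:
```python
from h import *
s=env.read_state()
f=env.grab_frame("side"); im=f["image"][:,:,::-1]
p=proj(f,s["ee_pos"]-[0,0,.03])[0].astype(int);print(p)
x0,y0=max(p[0]-70,0),max(p[1]-55,0)
a=cv2.resize(im[y0:y0+110,x0:x0+140],(700,550),interpolation=cv2.INTER_CUBIC)
cv2.imwrite("pics/d2_side.png",a)
f=env.grab_frame("wrist");cv2.imwrite("pics/d2_wrist.png",f["image"][:,:,::-1])
```

```text
[176 114]
```

View pics/d2_side.png

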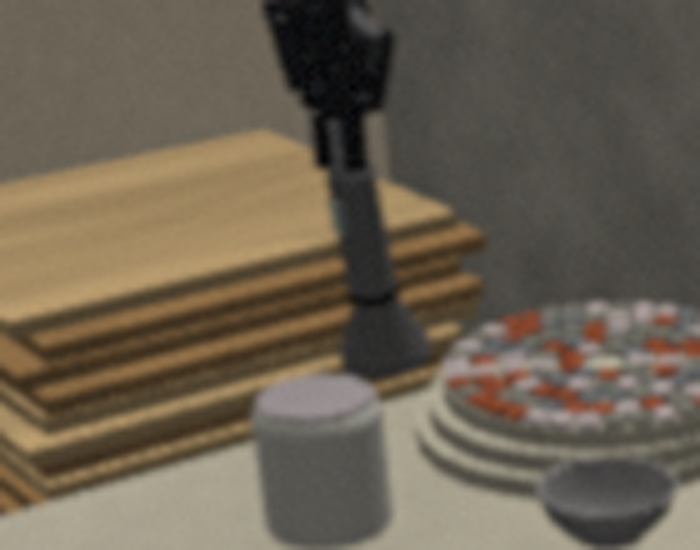

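View pics/d2_wrist.png

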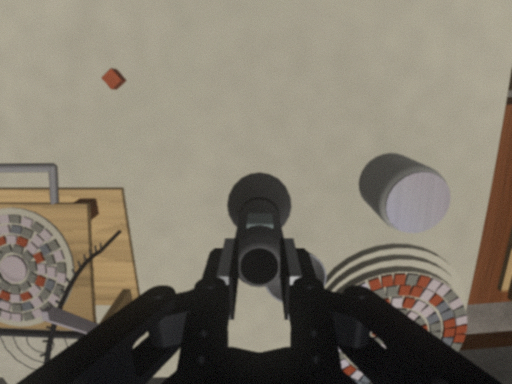

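```bash
cat > tf.py <<'E'
from h import *
from scipy.optimize import least_squares
np.set_printoptions(precision=4,suppress=True)
def fit(s,fw,fs,wtop,wnose,sring,shandle,p0=None):
    def pts(p,h):
        ax=np.array([p[3],p[4],1]);ax/=np.linalg.norm(ax);return p[:3]+np.outer(h,ax)
    def res(p):
        r=list((proj(fw,pts(p,[.136]),s)[0]-wtop))+list((proj(fw,pts(p,[.004]),s)[0]-wnose))
        q=proj(fs,pts(p,[.042,.09]));r+=list(2*(q[0]-sring))
        d=(q[1]-q[0])/np.linalg.norm(q[1]-q[0]);e=np.array(shandle)-q[0]
        r.append(4*(d[0]*e[1]-d[1]*e[0])); return np.array(r)
    r=least_squares(res,np.r_[s["ee_pos"]+[.02,0,-.1],-.2,0],x_scale=[.01,.01,.01,.1,.1])
    ax=np.array([r.x[3],r.x[4],1]);ax/=np.linalg.norm(ax)
    print("nose",r.x[:3],"rel",r.x[:3]-s["ee_pos"],"ax",ax,"tilt",np.arccos(ax[2]),"az",np.arctan2(-ax[1],-ax[0]),"res",r.fun)
    return r.x[:3],ax
E
python3 - <<'E'
from tf import *
s=env.read_state();fw=env.grab_frame("wrist");fs=env.grab_frame("side")
c=lambda X,Y:(106+(X+.5)/5-.5,59+(Y+.5)/5-.5)
fit(s,fw,fs,(260,265),(259.5,204),c(373,298),c(353,178))
im=fw["image"];fd=fw["depth"]
o=env.outline_of("wrist","thermometer_mid")[0];m=o["region"];print(o["confidence"],m.sum())
P,uv=cloud(fw,m,s)
for lo,hi in [(0,.23),(.23,.25),(.25,.29),(.29,.33),(.33,.36),(.36,.4)]:
    k=(P[:,2]>lo)&(P[:,2]<=hi)
    if k.sum(): print(lo,k.sum(),P[k].mean(0),np.percentile(P[k],[3,97],axis=0).ravel())
E
```

```text
nose [0.4672 0.3473 0.2188] rel [ 0.0195  0.0001 -0.0932] ax [-0.1061  0.0051  0.9943] tilt 0.10645570728617372 az -0.047850484242163566 res [-0.4535  1.2907  0.3583 -0.0582  1.213   1.6791  2.1592]
0.64 5297
0 157 [0.4433 0.3482 0.2224] [0.4366 0.3242 0.2195 0.4567 0.3733 0.2299]
0.23 1199 [0.452  0.3471 0.2399] [0.4386 0.3195 0.2306 0.4769 0.3732 0.2493]
0.25 795 [0.4506 0.3473 0.2641] [0.4442 0.3275 0.2504 0.4663 0.3651 0.2883]
0.29 645 [0.4431 0.3477 0.3122] [0.4379 0.3336 0.2913 0.4509 0.3611 0.3291]
0.33 2479 [0.4474 0.3478 0.3503] [0.4378 0.3374 0.3319 0.4623 0.3582 0.3565]
```

>>> step_arm --increments '[{"dx": -15,"dy": 0,"dz": 60,"spin": 0,"jaw": 0},{"dx": -15,"dy": 0,"dz": 120,"spin": 0,"jaw": 0},{"dx": -15,"dy": 0,"dz": 180,"spin": 0,"jaw": 0},{"dx": -15,"dy": 0,"dz": 205,"spin": 0,"jaw": 0},{"dx": -15,"dy": 0,"dz": 210,"spin": 0,"jaw": 0}]'

```text
clock: 7.85
ee_pos: [0.4619, 0.3459, 0.1021]
eef_rot: [0.029, 1.0, -0.002, -0.003]
contact_force: [-0.7, -0.1, -2.0]
finger_gap: 0.253
```

```bash
python3 -c "
from h import *
go(.46,.3467,.0964,np.pi/2-.058)"
```

```text
inc [1.9 0.7 5.7] spin 0.0001 q6 -1.02 pos [0.4619 0.3459 0.1021] tooly 1.5129 F [-0.73 -0.14 -2.05] gap 0.253 t 7.85
```

>>> step_arm --increments '[{"dx": 0,"dy": 0,"dz": 5,"spin": 0,"jaw": 0},{"dx": 0,"dy": 0,"dz": 7,"spin": 0,"jaw": 0},{"dx": 0,"dy": 0,"dz": 8,"spin": 0,"jaw": 0}]'

```text
clock: 8.22
ee_pos: [0.465, 0.3476, 0.0985]
eef_rot: [0.029, 1.0, 0.001, 0.001]
contact_force: [0.2, -0.1, -2.6]
finger_gap: 0.255
```

```bash
python3 -c "
from h import *
go(.46,.3467,.0964,np.pi/2-.058)"
```

```text
inc [ 4.9 -1.2  2.1] spin 0.0002 q6 -1.02 pos [0.465  0.3476 0.0985] tooly 1.513 F [ 0.24 -0.11 -2.63] gap 0.255 t 8.225
```

>>> step_arm --increments '[{"dx": 0,"dy": 0,"dz": 3,"spin": 0,"jaw": 0},{"dx": 0,"dy": 0,"dz": 6,"spin": 0,"jaw": 0},{"dx": 0,"dy": 0,"dz": 6,"spin": 0,"jaw": 0}]'

```text
clock: 8.6
ee_pos: [0.4681, 0.3485, 0.0954]
eef_rot: [0.029, 1.0, 0.002, 0.004]
contact_force: [1.7, -0.8, 8.6]
finger_gap: 0.251
```

Run:
```python
from h import *
s=env.read_state()
go(.46,.3467,.0964,np.pi/2-.058)
f=env.grab_frame("side"); im=f["image"][:,:,::-1]
cv2.imwrite("pics/e1.png",cv2.resize(im[110:220,130:270],None,fx=5,fy=5,interpolation=cv2.INTER_CUBIC))
```

```text
inc [ 8.  -2.3 -1.1] spin 0.0003 q6 -1.02 pos [0.4681 0.3485 0.0954] tooly 1.5131 F [ 1.65 -0.79  8.64] gap 0.251 t 8.6
```

View pics/e1.png

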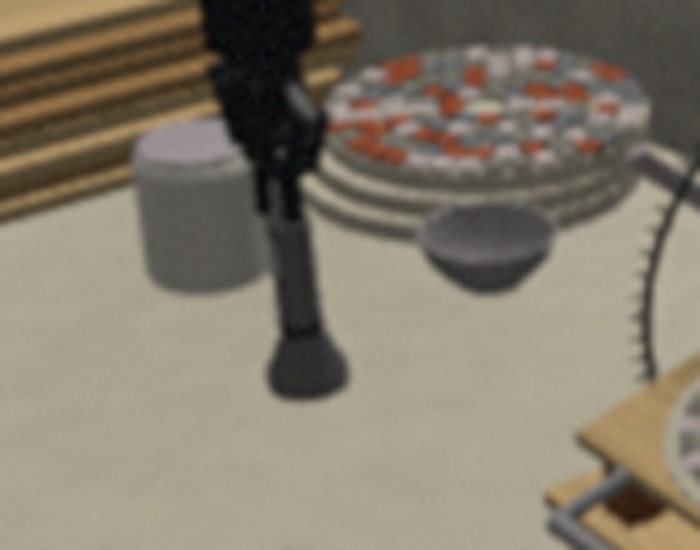

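>>> step_arm --increments '[{"dx": 7,"dy": 0,"dz": 0,"spin": 0,"jaw": 0},{"dx": 15,"dy": 0,"dz": 0,"spin": 0,"jaw": 0},{"dx": 24,"dy": 0,"dz": 0,"spin": 0,"jaw": 0},{"dx": 32,"dy": 0,"dz": 0,"spin": 0,"jaw": 0},{"dx": 38,"dy": 0,"dz": 0,"spin": 0,"jaw": 0}]' --squeeze 40

```text
clock: 9.28
ee_pos: [0.4303, 0.3514, 0.0963]
eef_rot: [0.029, 1.0, 0.002, 0.005]
contact_force: [0.6, -1.7, 11.0]
finger_gap: 0.252
```

```bash
cat > snap.py <<'E'
from h import *
import sys
t=sys.argv[1]
s=env.read_state();go(*s["ee_pos"],np.pi/2-.058)
f=env.grab_frame("side"); im=f["image"][:,:,::-1]
p=proj(f,s["ee_pos"]-[0,0,.03])[0].astype(int)
x0,y0=max(p[0]-60,0),max(p[1]-40,0);print("off",x0,y0)
a=cv2.resize(im[y0:y0+80,x0:x0+120],None,fx=5,fy=5,interpolation=cv2.INTER_CUBIC)
f=env.grab_frame("wrist");b=f["image"][:,:,::-1]
cv2.imwrite(f"pics/{t}_s.png",a);cv2.imwrite(f"pics/{t}_w.png",b)
E
python3 snap.py e2
```

```text
inc [0. 0. 0.] spin 0.0004 q6 -0.98 pos [0.4303 0.3514 0.0963] tooly 1.5132 F [ 0.56 -1.72 11.  ] gap 0.252 t 9.275
off 117 134
```

View pics/e2_s.png

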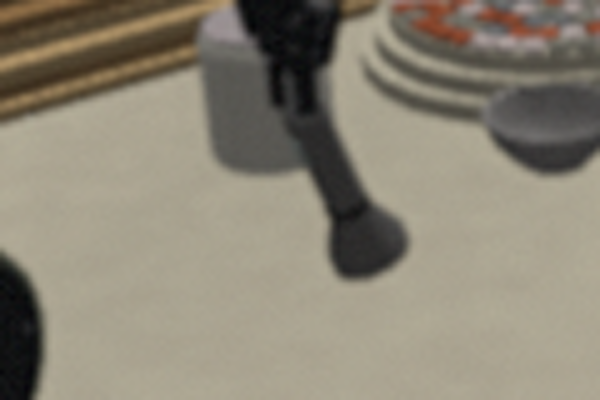

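>>> step_arm --increments '[{"dx": 0,"dy": 0,"dz": 0,"spin": 0,"jaw": 0},{"dx": 0,"dy": 0,"dz": 0,"spin": 0,"jaw": 0},{"dx": 0,"dy": 0,"dz": 0,"spin": 0,"jaw": 0}]' --squeeze 80

```text
clock: 9.75
ee_pos: [0.4304, 0.3514, 0.0964]
eef_rot: [0.029, 1.0, 0.002, 0.005]
contact_force: [-0.3, -0.8, 12.0]
finger_gap: 0.251
```

```bash
python3 snap.py e3
```

```text
inc [0. 0. 0.] spin 0.0005 q6 -0.98 pos [0.4304 0.3514 0.0964] tooly 1.5133 F [-0.28 -0.82 11.99] gap 0.251 t 9.75
off 117 134
```

>>> step_arm --increments '[{"dx": 0,"dy": 0,"dz": -10,"spin": 0,"jaw": 0},{"dx": 0,"dy": 0,"dz": -30,"spin": 0,"jaw": 0},{"dx": 0,"dy": 0,"dz": -60,"spin": 0,"jaw": 0},{"dx": 0,"dy": 0,"dz": -80,"spin": 0,"jaw": 0},{"dx": 0,"dy": 0,"dz": -80,"spin": 0,"jaw": 0}]'

```text
clock: 10.48
ee_pos: [0.4271, 0.35, 0.1729]
eef_rot: [0.029, 1.0, 0.001, 0.002]
contact_force: [0.5, 0.8, -3.3]
finger_gap: 0.244
```

```bash
python3 snap.py e4
```

```text
inc [0. 0. 0.] spin 0.0003 q6 -0.98 pos [0.4271 0.35   0.1729] tooly 1.5131 F [ 0.53  0.75 -3.31] gap 0.244 t 10.475
off 114 114
```

View pics/e3_s.png

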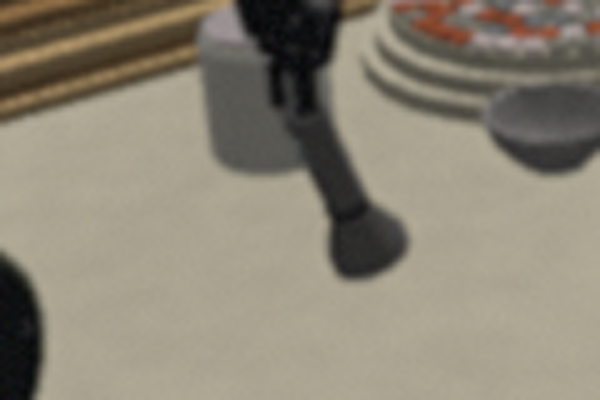

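View pics/e4_s.png

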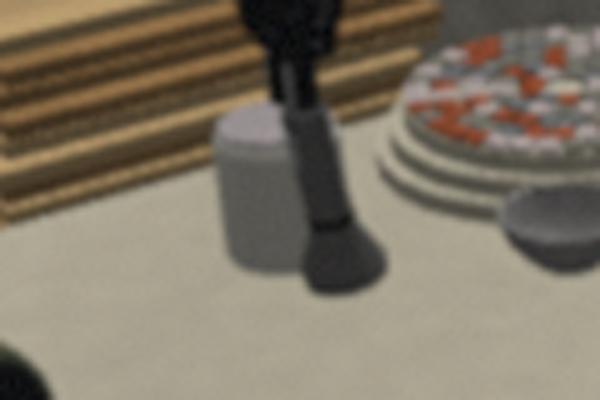

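View pics/e4_w.png

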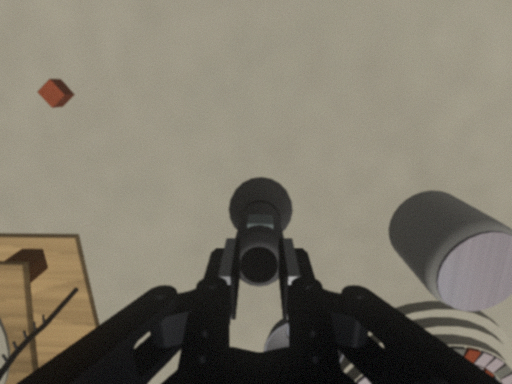

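```bash
python3 - <<'E'
from tf import *
s=env.read_state();fw=env.grab_frame("wrist");fs=env.grab_frame("side")
c=lambda X,Y:(114+(X+.5)/5-.5,114+(Y+.5)/5-.5)
fit(s,fw,fs,(260,265),(260.5,209),c(333,220),c(311,130))
E
python3 snap.py e5
```

```text
nose [0.4519 0.3498 0.0769] rel [ 0.0265  0.0009 -0.0933] ax [-0.1509 -0.0024  0.9886] tilt 0.15145511603264603 az 0.01596574614059859 res [-0.6116  2.1077  0.34    1.1515 -0.0329  3.8826  3.4905]
inc [0. 0. 0.] spin 0.0001 q6 -0.98 pos [0.4248 0.3486 0.1693] tooly 1.5129 F [-0.49  0.01 -2.7 ] gap 0.241 t 10.675
off 114 115
```

>>> step_arm --increments '[{"dx": 0,"dy": 0,"dz": 0,"spin": 0,"jaw": 0},{"dx": 0,"dy": 0,"dz": 0,"spin": 0,"jaw": 0},{"dx": 0,"dy": 0,"dz": 0,"spin": 0,"jaw": 0},{"dx": 0,"dy": 0,"dz": 0,"spin": 0,"jaw": 0}]'

```text
clock: 11.28
ee_pos: [0.4261, 0.3493, 0.1711]
eef_rot: [0.029, 1.0, 0.0, 0.0]
contact_force: [0.1, 0.6, -2.8]
finger_gap: 0.246
```

```bash
python3 snap.py e6
```

```text
inc [0. 0. 0.] spin 0.0002 q6 -0.98 pos [0.4261 0.3493 0.1711] tooly 1.513 F [ 0.08  0.62 -2.75] gap 0.246 t 11.275
off 114 115
```

View pics/e6_s.png

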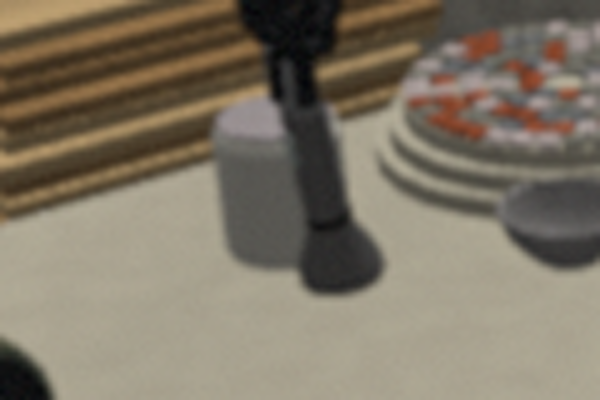

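View pics/e6_w.png

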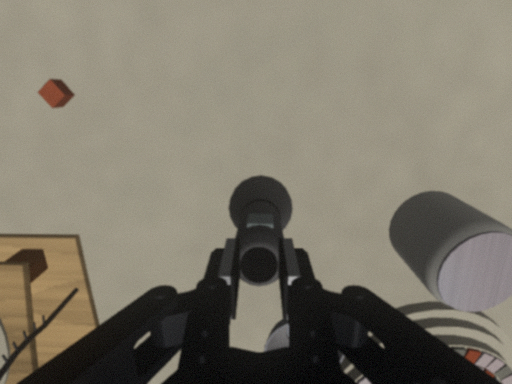

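>>> step_arm --increments '[{"dx": 0,"dy": 0,"dz": 40,"spin": 0,"jaw": 0},{"dx": 0,"dy": 0,"dz": 65,"spin": 0,"jaw": 0},{"dx": 0,"dy": 0,"dz": 76,"spin": 0,"jaw": 0},{"dx": 0,"dy": 0,"dz": 76,"spin": 0,"jaw": 0}]' --squeeze 40

```text
clock: 11.88
ee_pos: [0.4282, 0.35, 0.0971]
eef_rot: [0.029, 1.0, 0.001, 0.002]
contact_force: [0.2, -0.3, 2.0]
finger_gap: 0.237
```

>>> step_arm --increments '[{"dx": -7,"dy": 0,"dz": 0,"spin": 0,"jaw": 0},{"dx": -14,"dy": 0,"dz": 1,"spin": 0,"jaw": 0},{"dx": -16,"dy": 0,"dz": 2,"spin": 0,"jaw": 20},{"dx": -16,"dy": 0,"dz": 2,"spin": 0,"jaw": 40},{"dx": -16,"dy": 0,"dz": 2,"spin": 0,"jaw": 50}]' --squeeze 20

```text
clock: 12.5
ee_pos: [0.4422, 0.3483, 0.0929]
eef_rot: [0.029, 1.0, 0.0, -0.0]
contact_force: [0.5, 0.0, -0.2]
finger_gap: 0.499
```

```bash
python3 snap.py g1;python3 - <<'E'
from h import *
np.set_printoptions(precision=4,suppress=True)
s=env.read_state();f=env.grab_frame("wrist")
for o in env.outline_of("wrist","thermometer_mid")[:1]:
    m=o["region"];P,_=cloud(f,m,s);print(o["confidence"],o["position"],m.sum())
    T=P[(P[:,2]>.130)&(P[:,2]<.15)]; print("top",len(T),T.mean(0) if len(T) else 0, np.percentile(T,[2,98],axis=0) if len(T) else 0, P[:,2].max())
E
```

```text
inc [0. 0. 0.] spin -0.0001 q6 -1.0 pos [0.4422 0.3483 0.0929] tooly 1.5127 F [ 0.52  0.05 -0.22] gap 0.499 t 12.5
off 121 134
0.93 [257.8, 215.1] 6493
top 2302 [0.4391 0.3487 0.1358] [[0.4282 0.3348 0.1305]
 [0.4521 0.3619 0.1387]] 0.1392522675183603
```

View pics/g1_s.png

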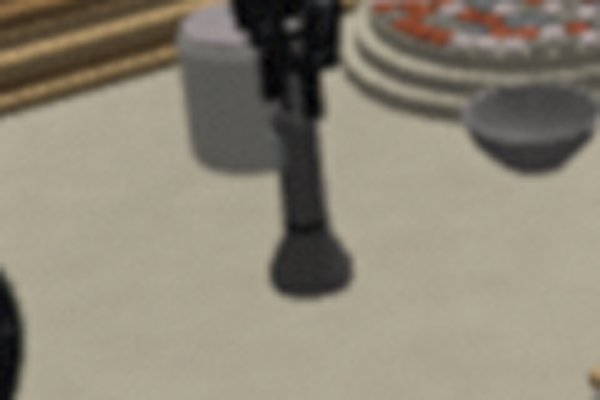

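View pics/g1_w.png

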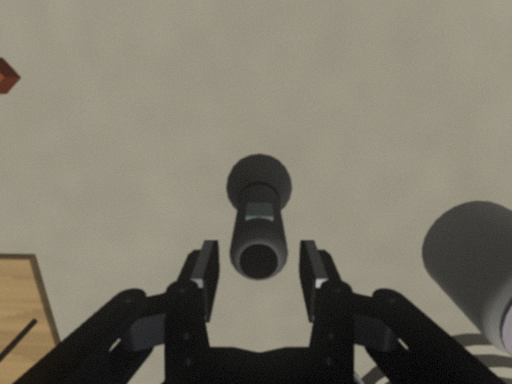

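Run:
```python
from h import *
np.set_printoptions(precision=1,suppress=True)
s=env.read_state();f=env.grab_frame("wrist")
R=Rn.from_quat(s["eef_rot"]).as_matrix()
for z in (0,-.0187,-.03,-.043):
    print(z,[proj(f,s["ee_pos"]+R@np.array([x,0,z]),s)[0] for x in(-.011,0,.011)], [proj(f,s["ee_pos"]+R@np.array([0,y,z]),s)[0] for y in(-.016,.016)])
print(np.array([s["ee_pos"]])*1000)
```

```text
0 [array([258. , 239.6]), array([258. , 224.5]), array([258. , 208.9])] [array([233.6, 224.5]), array([282.4, 224.5])]
-0.0187 [array([257.9, 253.9]), array([257.9, 237.7]), array([257.9, 220.8])] [array([231.1, 237.7]), array([284.7, 237.7])]
-0.03 [array([257.9, 264. ]), array([257.8, 247. ]), array([257.8, 229.2])] [array([229.3, 247. ]), array([286.4, 247. ])]
-0.043 [array([257.8, 277.2]), array([257.8, 259.2]), array([257.7, 240.3])] [array([227. , 259.2]), array([288.5, 259.2])]
[[441.7 348.2  92.5]]
```

>>> step_arm --increments '[{"dx": 0,"dy": 0,"dz": 10,"spin": 0,"jaw": 50},{"dx": 0,"dy": 0,"dz": 20,"spin": 0,"jaw": 50},{"dx": 0,"dy": 0,"dz": 20,"spin": 0,"jaw": 20},{"dx": 0,"dy": 0,"dz": 20,"spin": 0,"jaw": 0},{"dx": 0,"dy": 0,"dz": 20,"spin": 0,"jaw": 0}]' --squeeze 20

```text
clock: 13.38
ee_pos: [0.4419, 0.3483, 0.0729]
eef_rot: [0.029, 1.0, -0.0, -0.0]
contact_force: [-0.2, 1.2, -3.0]
finger_gap: 0.361
```

```bash
python3 snap.py g2
```

```text
inc [0. 0. 0.] spin 0.0003 q6 -1.0 pos [0.4419 0.3483 0.0729] tooly 1.5131 F [-0.19  1.17 -3.02] gap 0.361 t 13.375
off 121 139
```

View pics/g2_w.png

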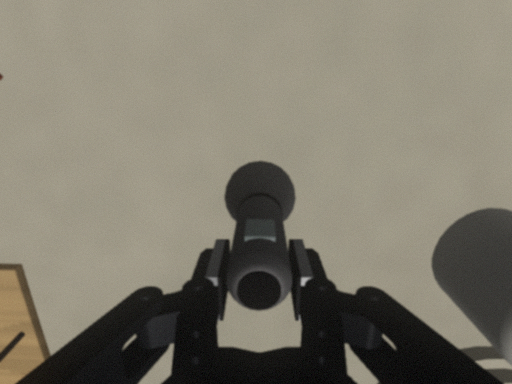

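>>> step_arm --increments '[{"dx": 5,"dy": 0,"dz": 1,"spin": 0,"jaw": 0},{"dx": 10,"dy": 0,"dz": 0,"spin": 0,"jaw": 0},{"dx": 16,"dy": 0,"dz": -2,"spin": 0,"jaw": 0},{"dx": 22,"dy": 0,"dz": -3,"spin": 0,"jaw": 0},{"dx": 27,"dy": 0,"dz": -3,"spin": 0,"jaw": 0}]' --squeeze 20

```text
clock: 14.1
ee_pos: [0.4147, 0.3501, 0.0763]
eef_rot: [0.029, 1.0, 0.0, 0.0]
contact_force: [-0.3, -0.9, -2.5]
finger_gap: 0.361
```

```bash
python3 snap.py g3
```

```text
inc [0. 0. 0.] spin 0.0004 q6 -0.97 pos [0.4147 0.3501 0.0763] tooly 1.5132 F [-0.26 -0.87 -2.5 ] gap 0.361 t 14.1
off 114 140
```

View pics/g3_s.png

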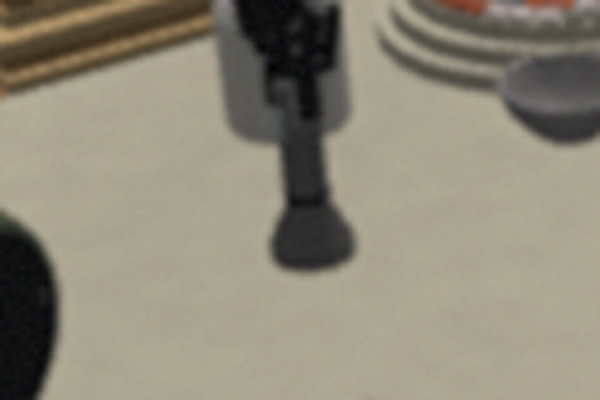

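>>> step_arm --increments '[{"dx": 0,"dy": 0,"dz": 4,"spin": 0,"jaw": 0},{"dx": 0,"dy": 0,"dz": 7,"spin": 0,"jaw": 0},{"dx": 0,"dy": 0,"dz": 7,"spin": 0,"jaw": 0}]' --squeeze 20

```text
clock: 14.58
ee_pos: [0.4162, 0.3505, 0.0707]
eef_rot: [0.029, 1.0, 0.001, 0.001]
contact_force: [-2.4, -0.5, 7.0]
finger_gap: 0.359
```

>>> step_arm --increments '[{"dx": 6,"dy": 0,"dz": 0,"spin": 0,"jaw": 0},{"dx": 12,"dy": 0,"dz": -1,"spin": 0,"jaw": 0},{"dx": 18,"dy": 0,"dz": -2,"spin": 0,"jaw": 0},{"dx": 24,"dy": 0,"dz": -2,"spin": 0,"jaw": 0},{"dx": 28,"dy": 0,"dz": -2,"spin": 0,"jaw": 0}]' --squeeze 20

```text
clock: 15.2
ee_pos: [0.3887, 0.3526, 0.0729]
eef_rot: [0.029, 1.0, 0.001, 0.002]
contact_force: [2.1, 0.7, 7.4]
finger_gap: 0.364
```

```bash
python3 snap.py g4
```

```text
inc [0. 0. 0.] spin 0.0003 q6 -0.94 pos [0.3887 0.3526 0.0729] tooly 1.5131 F [2.09 0.73 7.36] gap 0.364 t 15.2
off 107 143
```

View pics/g4_s.png

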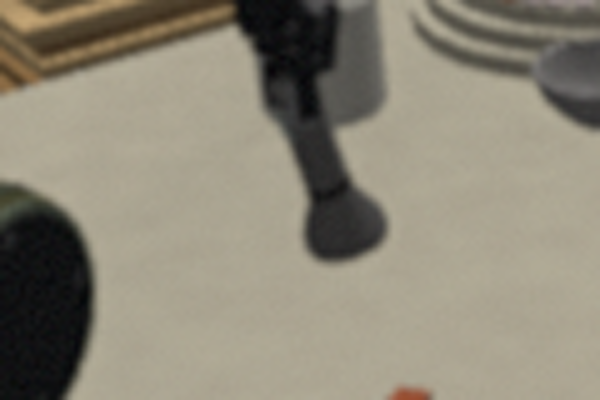

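Tilted again, this time with a sound grip on the cylinder. Next I'll tighten and lift.

>>> step_arm --increments '[{"dx": 0,"dy": 0,"dz": 0,"spin": 0,"jaw": 0},{"dx": 0,"dy": 0,"dz": 0,"spin": 0,"jaw": 0},{"dx": 0,"dy": 0,"dz": -40,"spin": 0,"jaw": 0},{"dx": 0,"dy": 0,"dz": -90,"spin": 0,"jaw": 0},{"dx": 0,"dy": 0,"dz": -140,"spin": 0,"jaw": 0}]' --squeeze 90

```text
clock: 15.92
ee_pos: [0.3848, 0.3508, 0.2102]
eef_rot: [0.029, 1.0, -0.001, -0.003]
contact_force: [0.4, 0.4, -2.5]
finger_gap: 0.341
```

>>> step_arm --increments '[{"dx": 0,"dy": 0,"dz": -50,"spin": 0,"jaw": 0},{"dx": 0,"dy": 0,"dz": -90,"spin": 0,"jaw": 0},{"dx": 0,"dy": 0,"dz": -90,"spin": 0,"jaw": 0},{"dx": 0,"dy": 0,"dz": -90,"spin": 0,"jaw": 0}]'

```text
clock: 16.42
ee_pos: [0.3855, 0.3508, 0.2982]
eef_rot: [0.029, 1.0, -0.001, -0.002]
contact_force: [-0.7, 0.1, -3.0]
finger_gap: 0.339
```

```bash
python3 snap.py g5
```

```text
inc [0. 0. 0.] spin 0.0004 q6 -0.94 pos [0.3855 0.3508 0.2982] tooly 1.5132 F [-0.73  0.1  -2.97] gap 0.339 t 16.425
off 99 82
```

View pics/g5_s.png

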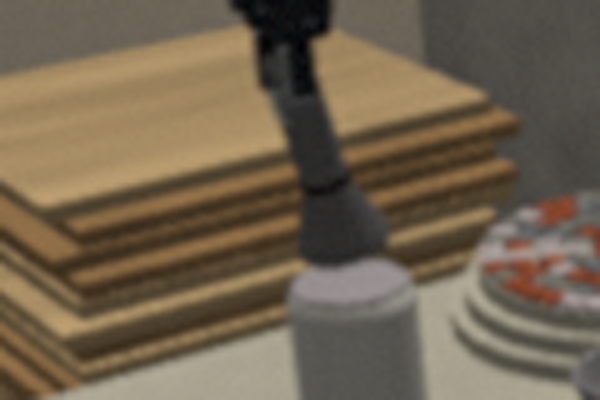

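View pics/g5_w.png

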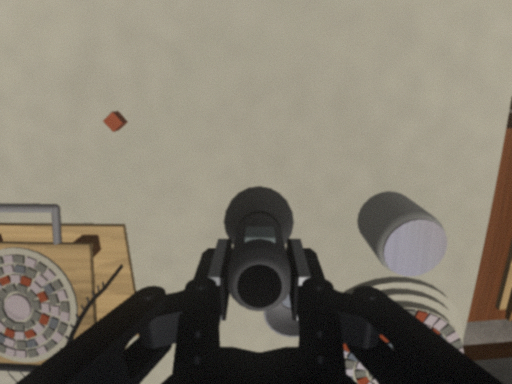

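Run:
```python
from tf import *
s=env.read_state();fw=env.grab_frame("wrist");fs=env.grab_frame("side")
c=lambda X,Y:(99+(X+.5)/5-.5,82+(Y+.5)/5-.5)
n,ax=fit(s,fw,fs,(260,285),(259,218.5),c(326,187),c(295,95))
R=Rn.from_quat(s["eef_rot"]).as_matrix()
for X in (n,n+.136*ax): print(proj(fw,X,s),(proj(fs,X)-[99,82]+.5)*5)
# where does model put grip
o=env.outline_of("wrist","centre_stone")
for q in o[:2]: print(q["confidence"],q["position"],q["region"].sum())
s=env.read_state();f=env.grab_frame("wrist");np.savez("fw_g5.npz",**f,ee=s["ee_pos"],q=s["eef_rot"])
# depth-based tilt: wrist cloud flare/top
```

```text
nose [0.4093 0.3496 0.2312] rel [ 0.0239 -0.001  -0.0664] ax [-0.1825  0.0173  0.9831] tilt 0.18437951275610687 az -0.09455480704883673 res [-0.1288  0.4965 -0.0441  0.6596 -0.6826  1.3886  0.8799]
[[258.942  218.1564]] [[343.2596 248.934 ]]
[[259.8712 285.4965]] [[280.9354  53.5302]]
0.86 [38.1, 293.1] 11143
```

Run:
```python
from tf import *
fw=dict(np.load("fw_g5.npz"));fs=dict(np.load("f_side.npz"))
s=dict(ee_pos=np.array([.4422,.3483,.0929]),eef_rot=np.array([.029,.99958,0,0]))
c=lambda X,Y:(121+(X+.5)/5-.5,134+(Y+.5)/5-.5)
print("upright check");fit(s,fw,fs,(259,260),(259,186),c(306,229),c(298,140))
im=cv2.imread("pics/g1_s.png");cv2.imwrite("pics/z1.png",cv2.resize(im[80:320,200:440],None,fx=2.5,fy=2.5))
im=cv2.imread("pics/g5_s.png");cv2.imwrite("pics/z2.png",cv2.resize(im[40:280,200:440],None,fx=2.5,fy=2.5))
```

```text
upright check
nose [ 0.4441  0.349  -0.0011] rel [ 0.0019  0.0007 -0.094 ] ax [-0.0044 -0.0012  1.    ] tilt 0.004542268704580783 az 0.2573876583016431 res [-0.118   0.3698  0.1276  0.051   0.4803  0.7196  0.7392]
```

View pics/z1.png

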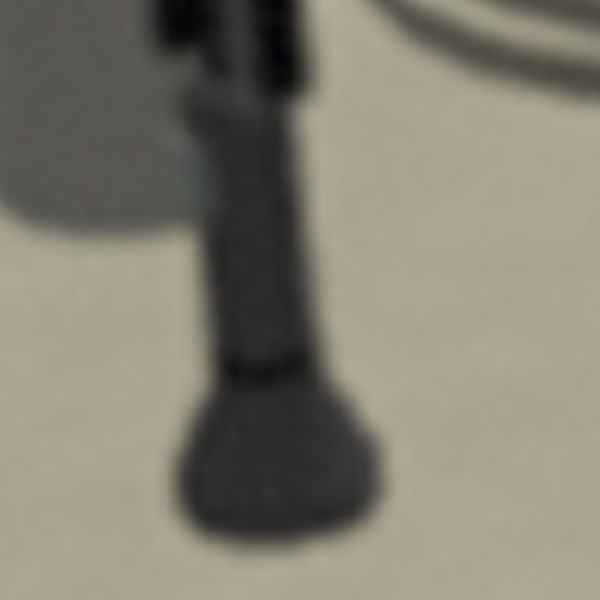

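View pics/z2.png

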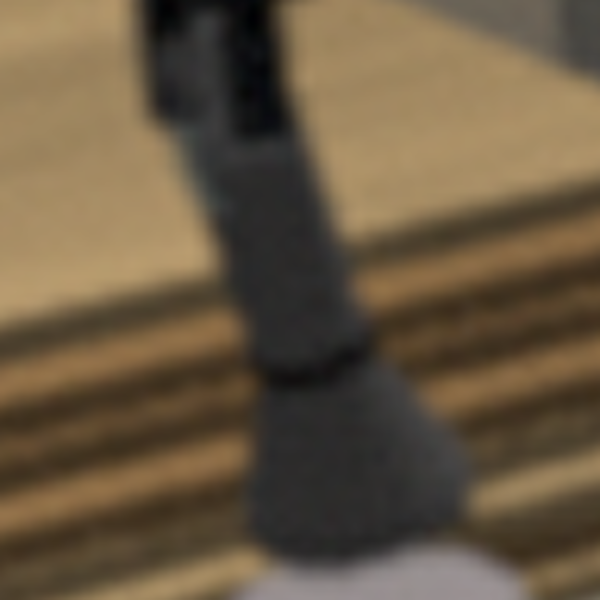

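>>> step_arm --increments '[{"dx": -20,"dy": 0,"dz": 60,"spin": 0,"jaw": 0},{"dx": -20,"dy": 0,"dz": 120,"spin": 0,"jaw": 0},{"dx": -20,"dy": 0,"dz": 180,"spin": 0,"jaw": 0},{"dx": -20,"dy": 0,"dz": 215,"spin": 0,"jaw": 0},{"dx": -20,"dy": 0,"dz": 221,"spin": 0,"jaw": 0}]'

```text
clock: 17.35
ee_pos: [0.4042, 0.3486, 0.0765]
eef_rot: [0.029, 1.0, -0.002, -0.003]
contact_force: [-0.1, 0.2, -2.1]
finger_gap: 0.337
```

>>> step_arm --increments '[{"dx": 0,"dy": 0,"dz": 4,"spin": 0,"jaw": 0},{"dx": 0,"dy": 0,"dz": 7,"spin": 0,"jaw": 0},{"dx": 0,"dy": 0,"dz": 8,"spin": 0,"jaw": 0}]'

```text
clock: 17.73
ee_pos: [0.4082, 0.3511, 0.0736]
eef_rot: [0.029, 1.0, 0.001, 0.001]
contact_force: [-0.3, 0.3, -2.2]
finger_gap: 0.34
```

>>> step_arm --increments '[{"dx": 0,"dy": 0,"dz": 4,"spin": 0,"jaw": 0},{"dx": 3,"dy": 0,"dz": 6,"spin": 0,"jaw": 0},{"dx": 7,"dy": 0,"dz": 6,"spin": 0,"jaw": 0},{"dx": 11,"dy": 0,"dz": 6,"spin": 0,"jaw": 0},{"dx": 14,"dy": 0,"dz": 6,"spin": 0,"jaw": 0}]' --squeeze 40

```text
clock: 18.35
ee_pos: [0.4014, 0.3524, 0.073]
eef_rot: [0.028, 1.0, 0.002, 0.009]
contact_force: [5.7, -5.7, 14.3]
finger_gap: 0.341
```

```bash
python3 snap.py g6
```

```text
inc [0. 0. 0.] spin 0.0017 q6 -0.95 pos [0.4014 0.3524 0.073 ] tooly 1.5145 F [ 5.73 -5.72 14.25] gap 0.341 t 18.35
off 110 142
```

View pics/g6_w.png

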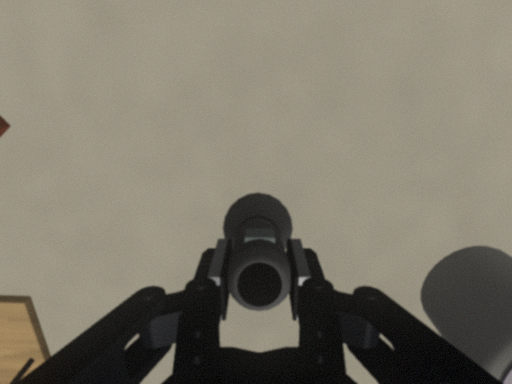

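View pics/g6_s.png

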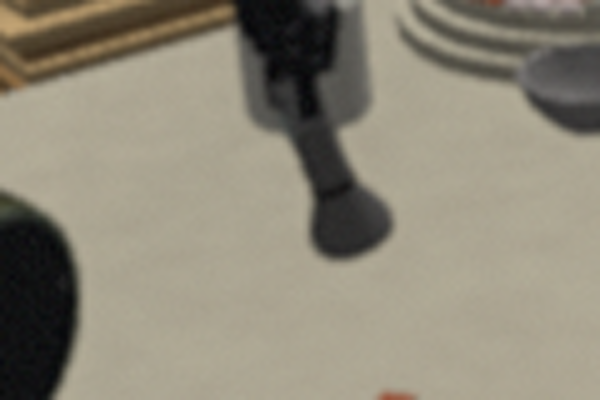

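>>> step_arm --increments '[{"dx": 0,"dy": 0,"dz": 0,"spin": 0,"jaw": 0},{"dx": 0,"dy": 0,"dz": 0,"spin": 0,"jaw": 0},{"dx": 0,"dy": 0,"dz": -40,"spin": 0,"jaw": 0},{"dx": 0,"dy": 0,"dz": -90,"spin": 0,"jaw": 0},{"dx": 0,"dy": 0,"dz": -140,"spin": 0,"jaw": 0}]' --squeeze 90

```text
clock: 19.08
ee_pos: [0.3932, 0.3512, 0.2082]
eef_rot: [0.029, 1.0, 0.0, 0.0]
contact_force: [0.2, -0.1, -2.2]
finger_gap: 0.342
```

>>> step_arm --increments '[{"dx": 0,"dy": 0,"dz": -50,"spin": 0,"jaw": 0},{"dx": 0,"dy": 0,"dz": -90,"spin": 0,"jaw": 0},{"dx": 0,"dy": 0,"dz": -90,"spin": 0,"jaw": 0},{"dx": 0,"dy": 0,"dz": -90,"spin": 0,"jaw": 0}]'

```text
clock: 19.58
ee_pos: [0.3925, 0.3508, 0.2949]
eef_rot: [0.029, 1.0, -0.0, -0.001]
contact_force: [-0.3, 0.1, -2.8]
finger_gap: 0.34
```

```bash
python3 snap.py g7
```

```text
inc [0. 0. 0.] spin 0.0002 q6 -0.95 pos [0.3925 0.3508 0.2949] tooly 1.513 F [-0.35  0.09 -2.79] gap 0.34 t 19.575
off 101 82
```

View pics/g7_w.png

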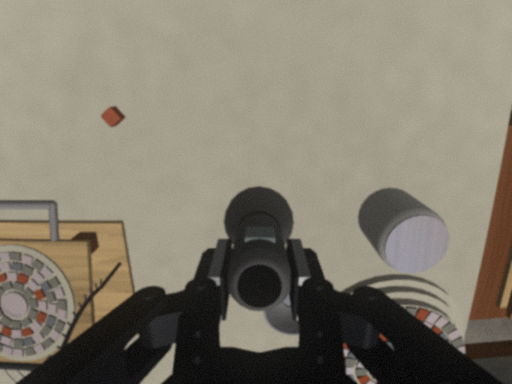

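View pics/g7_s.png

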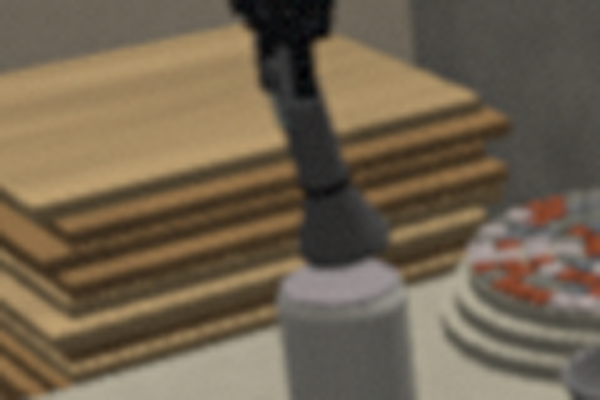

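>>> step_arm --increments '[{"dx": -25,"dy": 0,"dz": 60,"spin": 0,"jaw": 0},{"dx": -25,"dy": 0,"dz": 120,"spin": 0,"jaw": 0},{"dx": -25,"dy": 0,"dz": 180,"spin": 0,"jaw": 0},{"dx": -25,"dy": 0,"dz": 215,"spin": 0,"jaw": 0},{"dx": -25,"dy": 0,"dz": 225,"spin": 0,"jaw": 0}]'

```text
clock: 20.3
ee_pos: [0.4181, 0.3477, 0.0712]
eef_rot: [0.028, 1.0, -0.003, -0.001]
contact_force: [-2.5, -6.8, 26.7]
finger_gap: 0.341
```

>>> step_arm --increments '[{"dx": 0,"dy": 0,"dz": 6,"spin": 0,"jaw": 0},{"dx": 4,"dy": 0,"dz": 7,"spin": 0,"jaw": 0},{"dx": 10,"dy": 0,"dz": 7,"spin": 0,"jaw": 0},{"dx": 16,"dy": 0,"dz": 7,"spin": 0,"jaw": 0},{"dx": 22,"dy": 0,"dz": 7,"spin": 0,"jaw": 0}]' --squeeze 30

```text
clock: 20.92
ee_pos: [0.4051, 0.3519, 0.071]
eef_rot: [0.028, 1.0, 0.001, 0.009]
contact_force: [5.4, -6.4, 21.5]
finger_gap: 0.342
```

>>> step_arm --increments '[{"dx": 0,"dy": 0,"dz": 0,"spin": 0,"jaw": 0},{"dx": 0,"dy": 0,"dz": 0,"spin": 0,"jaw": 0},{"dx": 0,"dy": 0,"dz": 0,"spin": 0,"jaw": 0}]' --squeeze 120

```text
clock: 21.3
ee_pos: [0.4053, 0.3518, 0.071]
eef_rot: [0.028, 1.0, 0.001, 0.009]
contact_force: [4.8, -6.9, 23.5]
finger_gap: 0.336
```

```bash
python3 snap.py g8
```

```text
inc [0. 0. 0.] spin 0.0017 q6 -0.95 pos [0.4053 0.3518 0.071 ] tooly 1.5145 F [ 4.79 -6.95 23.48] gap 0.336 t 21.3
off 111 142
```

View pics/g8_w.png

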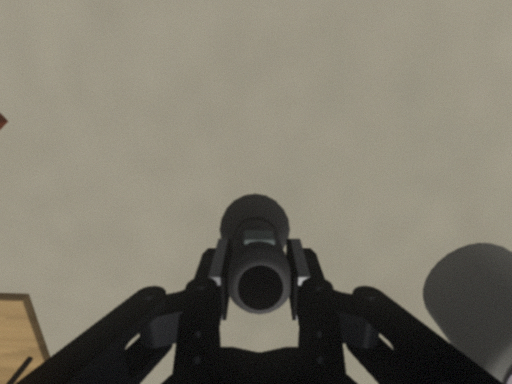

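View pics/g8_s.png

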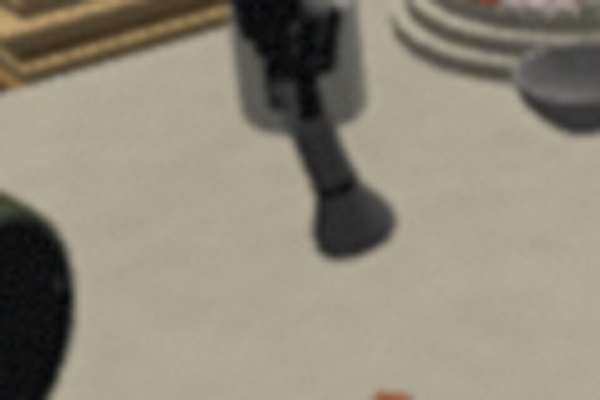

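>>> step_arm --increments '[{"dx": 0,"dy": 0,"dz": -10,"spin": 0,"jaw": 0},{"dx": 0,"dy": 0,"dz": -40,"spin": 0,"jaw": 0},{"dx": 0,"dy": 0,"dz": -60,"spin": 0,"jaw": 0},{"dx": 0,"dy": 0,"dz": -60,"spin": 0,"jaw": 0}]'

```text
clock: 21.9
ee_pos: [0.3962, 0.3514, 0.1243]
eef_rot: [0.029, 1.0, 0.0, 0.0]
contact_force: [0.1, -0.3, -3.0]
finger_gap: 0.331
```

```bash
python3 snap.py g9
```

```text
inc [0. 0. 0.] spin 0.0004 q6 -0.95 pos [0.3962 0.3514 0.1243] tooly 1.5132 F [ 0.11 -0.31 -2.98] gap 0.331 t 21.9
off 108 129
```

View pics/g9_w.png

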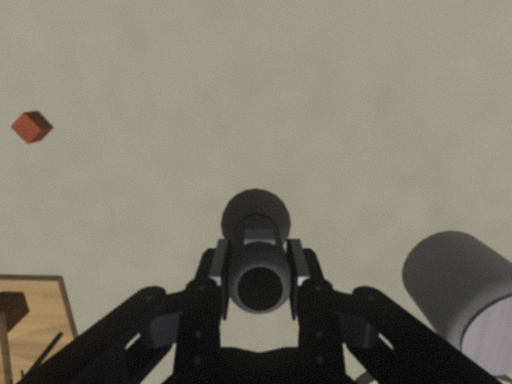

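View pics/g9_s.png

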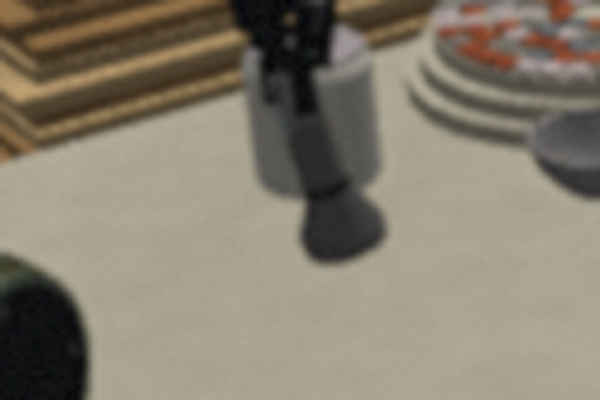

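Run:
```python
from tf import *
s=env.read_state();fw=env.grab_frame("wrist");fs=env.grab_frame("side")
c=lambda X,Y:(108+(X+.5)/5-.5,129+(Y+.5)/5-.5)
n,ax=fit(s,fw,fs,(259.5,287),(256,222),c(325,189),c(305,130))
for X in (n,n+.136*ax): print(proj(fw,X,s),(proj(fs,X)-[108,129]+.5)*5)
```

```text
nose [0.4215 0.3467 0.058 ] rel [ 0.0269 -0.0037 -0.0642] ax [-0.2044  0.034   0.9783] tilt 0.2086936434818778 az -0.16478159395103759 res [-0.188   0.9071  0.0657  1.1077  0.1477  2.3049  2.3079]
[[256.017 222.134]] [[344.0642 245.5844]]
[[259.312  287.9071]] [[282.8688  76.5004]]
```

```bash
python3 - <<'E'
from tf import *
d=dict(np.load("fw_g5.npz"));s=dict(ee_pos=d["ee"],eef_rot=d["q"])
A,c=cam2world(d,s);r=A@rays(d,[(17.5,306)])[0];print("stone g5",c+r*(.1017-c[2])/r[2], d["depth"][300:312,12:24].mean())
# scene cam depth at the stone
for cn,uv in(("scene",(170+312/5,165+232/5)),("side",(225+343/5,120+365/5))):
    f=dict(np.load(f"f_{cn}.npz"));A,c=cam2world(f);r=A@rays(f,[uv])[0];print(cn,c+r*(.1017-c[2])/r[2], c+r*f["depth"][int(uv[1]),int(uv[0])])
E
python3 -c "
from h import *
s=env.read_state();a=np.array([-.2,.012,.978]);a/=np.linalg.norm(a)
S=np.array([.598,-.0475,.1017]);N=S+.1*a
rel=np.array([.0269,-.0037,-.0642]);print(N-rel);go(*(N-rel))"
```

```text
stone g5 [ 0.5975 -0.0444  0.1017] 0.45913288
scene [ 0.605  -0.0477  0.1017] [ 0.605  -0.0477  0.1018]
side [ 0.5985 -0.0495  0.1017] [ 0.598  -0.0499  0.1021]
[ 0.55106619 -0.04259797  0.26386531]
inc [-178.4 -383.4 -141.7] spin 0 q6 -0.95 pos [0.3945 0.3501 0.1219] tooly 1.5131 F [ 0.06 -0.68 -2.78] gap 0.336 t 22.1
```

>>> step_arm --increments '[{"dx": 0,"dy": 0,"dz": -50,"spin": 0,"jaw": 0},{"dx": 0,"dy": -45,"dz": -90,"spin": 0,"jaw": 0},{"dx": 0,"dy": -95,"dz": -110,"spin": 0,"jaw": 0},{"dx": 0,"dy": -145,"dz": -130,"spin": 0,"jaw": 0},{"dx": 0,"dy": -195,"dz": -142,"spin": 0,"jaw": 0}]'

```text
clock: 22.72
ee_pos: [0.3844, 0.1549, 0.266]
eef_rot: [0.029, 1.0, -0.0, -0.0]
contact_force: [1.4, -0.6, -1.9]
finger_gap: 0.334
```

>>> step_arm --increments '[{"dx": 0,"dy": -50,"dz": 0,"spin": 0,"jaw": 0},{"dx": -10,"dy": -100,"dz": 0,"spin": 0,"jaw": 0},{"dx": -40,"dy": -140,"dz": 0,"spin": 0,"jaw": 0},{"dx": -80,"dy": -170,"dz": 0,"spin": 0,"jaw": 0},{"dx": -110,"dy": -180,"dz": 0,"spin": 0,"jaw": 0}]'

```text
clock: 23.35
ee_pos: [0.4847, -0.0318, 0.2645]
eef_rot: [0.03, 1.0, 0.0, -0.001]
contact_force: [-0.3, 0.4, -2.3]
finger_gap: 0.333
```

```bash
python3 snap.py k1; python3 -c "
from h import *
go(.553,-.042,.264,np.pi/2-.058)"
```

```text
inc [0. 0. 0.] spin -0.0029 q6 -1.75 pos [ 0.4847 -0.0318  0.2645] tooly 1.5099 F [-0.31  0.42 -2.28] gap 0.333 t 23.35
off 200 122
inc [-67.8  -6.6  -0. ] spin -0.0022 q6 -1.75 pos [ 0.4857 -0.0314  0.2641] tooly 1.5106 F [-0.89  1.1  -3.21] gap 0.332 t 23.45
```

View pics/k1_w.png

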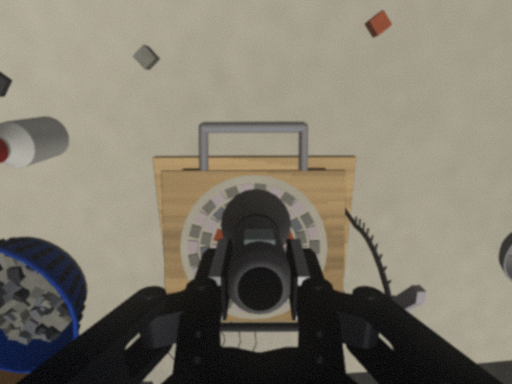

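View pics/k1_s.png

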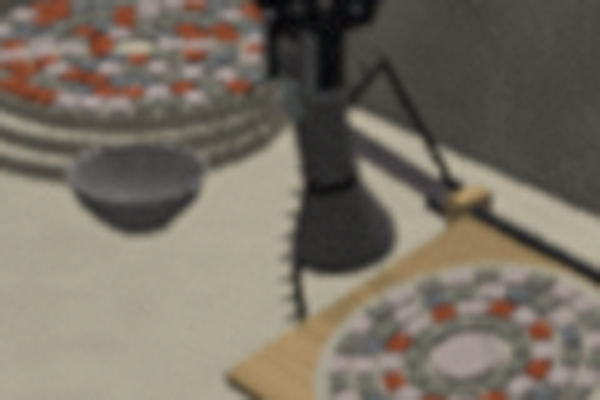

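Run:
```python
from tf import *
s=env.read_state();fw=env.grab_frame("wrist");fs=env.grab_frame("side")
c=lambda X,Y:(200+(X+.5)/5-.5,122+(Y+.5)/5-.5)
n,ax=fit(s,fw,fs,(259.5,287),(256,223),c(331,188),c(326,125))
A,cc=cam2world(fw,s)
def onz(uv,z):
    r=A@rays(fw,[uv])[0];return cc+r*(z-cc[2])/r[2]
print("bar L",onz((304,128),.048+.005),"bar R",onz((203,128),.053),"mid",onz((253.5,128),.053))
L,R=onz((304,128),.053),onz((203,128),.053);d=L-R;print("yaw",np.arctan2(-d[0],d[1]),np.linalg.norm(d))
y=-.056;m=(L+R)/2;print("stone from bar",m+[(262-107.0)/1000*1*np.cos(y)-.0,(155)/1000*np.sin(y),0])
```

```text
nose [ 0.5141 -0.035   0.1962] rel [ 0.0285 -0.0036 -0.0679] ax [-0.1993  0.0316  0.9794] tilt 0.20323003568255332 az -0.15728943698288617 res [-0.2255  0.456   0.1835  0.0156  2.2886  0.2441  1.7426]
bar L [0.4507 0.0292 0.053 ] bar R [ 0.4429 -0.1     0.053 ] mid [ 0.4469 -0.0354  0.053 ]
yaw -0.060419224886459136 0.129505348628901
stone from bar [ 0.6015 -0.0441  0.053 ]
```

```bash
python3 -c "
from h import *
go(.5486,-.0387,.2676,np.pi/2-.058)"
```

```text
inc [-65.7  -5.3  -3.6] spin -0.0003 q6 -1.75 pos [ 0.4833 -0.0296  0.2643] tooly 1.5125 F [ 0.24 -0.01 -2.13] gap 0.337 t 23.55
```

>>> step_arm --increments '[{"dx": -25,"dy": -4,"dz": -3,"spin": 0,"jaw": 0},{"dx": -50,"dy": -4,"dz": -3,"spin": 0,"jaw": 0},{"dx": -64,"dy": -4,"dz": -3,"spin": 0,"jaw": 0},{"dx": -64,"dy": -4,"dz": -3,"spin": 0,"jaw": 0}]'

```text
clock: 24.05
ee_pos: [0.5475, -0.0368, 0.2685]
eef_rot: [0.028, 1.0, 0.0, -0.001]
contact_force: [-0.8, 1.0, -2.5]
finger_gap: 0.338
```

```bash
python3 snap.py k2; python3 -c "
from h import *
f=env.grab_frame('scene');cv2.imwrite('pics/k2_c.png',cv2.resize(f['image'][120:270,160:320,::-1],None,fx=4,fy=4,interpolation=cv2.INTER_CUBIC))"
```

```text
inc [0. 0. 0.] spin 0.0011 q6 -1.74 pos [ 0.5475 -0.0368  0.2685] tooly 1.5139 F [-0.79  0.97 -2.45] gap 0.338 t 24.05
off 218 115
```

View pics/k2_s.png

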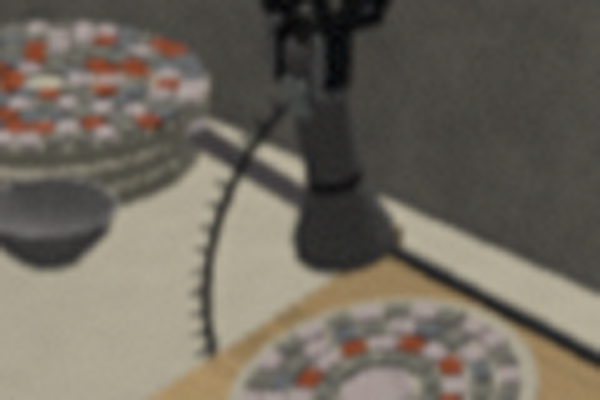

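View pics/k2_w.png

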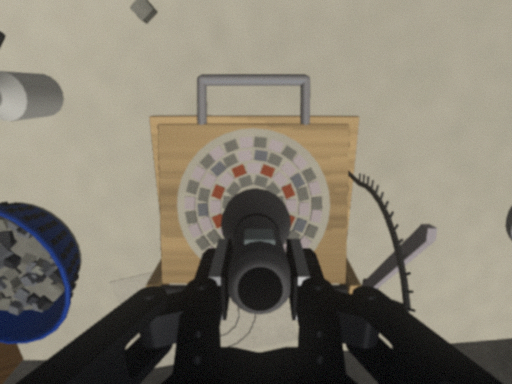

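View pics/k2_c.png

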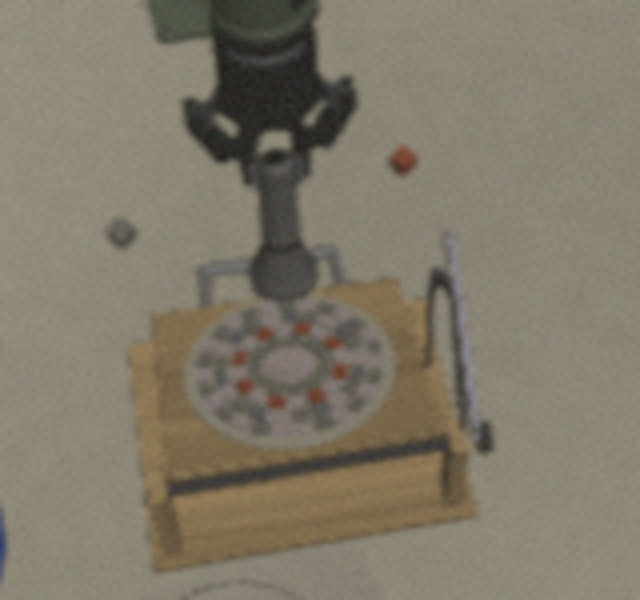

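Run:
```python
from tf import *
s=env.read_state();fw=env.grab_frame("wrist");fs=env.grab_frame("side")
c=lambda X,Y:(218+(X+.5)/5-.5,115+(Y+.5)/5-.5)
n,ax=fit(s,fw,fs,(259.5,288),(256.5,223.5),c(334,188),c(329,120))
h=n-ax*.1
print("aim",h, "wrist px",proj(fw,h,s),"side crop",(proj(fs,h)-[218,115]+.5)*5)
f=env.grab_frame("scene");print("scene crop4",(proj(f,h)-[160,120]+.5)*4,"nose",(proj(f,n)-[160,120]+.5)*4)
S=np.array([.597,-.0455,.1017]);print(proj(fw,S,s),(proj(f,S)-[160,120]+.5)*4)
nb=np.array([-.2469,.0147,.9689]);print("dist",(n-S)@nb,"ang deg",np.degrees(np.arccos(ax@nb)))
```

```text
nose [ 0.5779 -0.0405  0.1984] rel [ 0.0309 -0.0034 -0.0705] ax [-0.1984  0.0284  0.9797] tilt 0.20180584511630323 az -0.14237826664518977 res [-0.4791  0.8767 -0.0221  0.7065  1.5855  1.3867  2.522 ]
aim [ 0.5977 -0.0433  0.1004] wrist px [[255.7302 205.1204]] side crop [[372.4045 390.941 ]]
scene crop4 [[294.6839 360.5909]] nose [[288.2262 283.2049]]
[[253.9014 205.0366]] [[292.0791 359.685 ]]
dist 0.09844858994395986 ang deg 2.9851761096896654
```

>>> step_arm --increments '[{"dx": 0,"dy": 0,"dz": 0,"spin": 0,"jaw": 0},{"dx": 0,"dy": 0,"dz": 0,"spin": 0,"jaw": 0},{"dx": 0,"dy": 0,"dz": 0,"spin": 0,"jaw": 0},{"dx": 0,"dy": 0,"dz": 0,"spin": 0,"jaw": 0},{"dx": 0,"dy": 0,"dz": 0,"spin": 0,"jaw": 0}]'

```text
clock: 24.98
ee_pos: [0.548, -0.0374, 0.269]
eef_rot: [0.029, 1.0, -0.0, -0.0]
contact_force: [0.3, -0.6, -3.3]
finger_gap: 0.334
```

>>> step_arm --increments '[{"dx": 0,"dy": 0,"dz": 0,"spin": 0,"jaw": 0},{"dx": 0,"dy": 0,"dz": 0,"spin": 0,"jaw": 0},{"dx": 0,"dy": 0,"dz": 0,"spin": 0,"jaw": 0},{"dx": 0,"dy": 0,"dz": 0,"spin": 0,"jaw": 0},{"dx": 0,"dy": 0,"dz": 0,"spin": 0,"jaw": 0}]'

```text
clock: 25.6
ee_pos: [0.548, -0.0374, 0.2691]
eef_rot: [0.029, 1.0, -0.0, 0.0]
contact_force: [-0.9, -0.2, -2.2]
finger_gap: 0.338
```

>>> step_arm --increments '[{"dx": 0,"dy": 0,"dz": 0,"spin": 0,"jaw": 0},{"dx": 0,"dy": 0,"dz": 0,"spin": 0,"jaw": 0},{"dx": 0,"dy": 0,"dz": 0,"spin": 0,"jaw": 0},{"dx": 0,"dy": 0,"dz": 0,"spin": 0,"jaw": 0},{"dx": 0,"dy": 0,"dz": 0,"spin": 0,"jaw": 0}]'

```text
clock: 26.22
ee_pos: [0.5479, -0.0374, 0.269]
eef_rot: [0.029, 1.0, 0.0, -0.0]
contact_force: [0.3, -0.2, -3.0]
finger_gap: 0.335
```

>>> step_arm --increments '[{"dx": 0,"dy": 0,"dz": 0,"spin": 0,"jaw": 0},{"dx": 0,"dy": 0,"dz": 0,"spin": 0,"jaw": 0},{"dx": 0,"dy": 0,"dz": 0,"spin": 0,"jaw": 0},{"dx": 0,"dy": 0,"dz": 0,"spin": 0,"jaw": 0},{"dx": 0,"dy": 0,"dz": 0,"spin": 0,"jaw": 0}]'

```text
clock: 26.85
ee_pos: [0.548, -0.0374, 0.2691]
eef_rot: [0.029, 1.0, 0.0, 0.0]
contact_force: [-0.3, -0.0, -3.1]
finger_gap: 0.336
```

```bash
python3 snap.py k3
```

```text
inc [0. 0. 0.] spin 0.0002 q6 -1.74 pos [ 0.548  -0.0374  0.2691] tooly 1.513 F [-0.26 -0.03 -3.09] gap 0.336 t 26.85
off 219 114
```

View pics/k3_w.png

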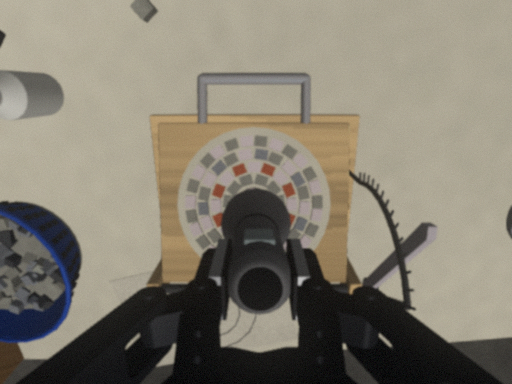

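View pics/k3_s.png

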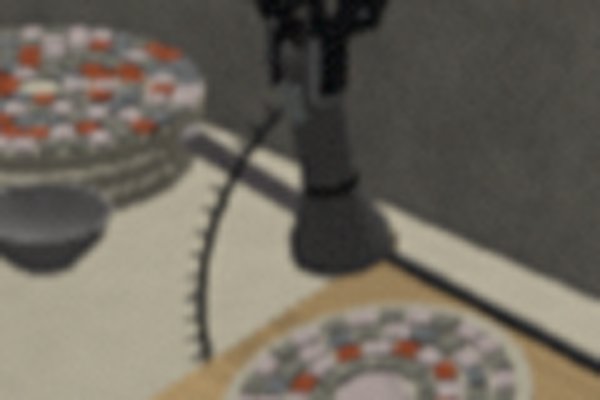

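>>> step_arm --increments '[{"dx": 50,"dy": 0,"dz": -10,"spin": 0,"jaw": 0},{"dx": 100,"dy": 0,"dz": -10,"spin": 0,"jaw": 0},{"dx": 130,"dy": 40,"dz": -10,"spin": 0,"jaw": 0},{"dx": 135,"dy": 90,"dz": -10,"spin": 0,"jaw": 0},{"dx": 135,"dy": 145,"dz": -10,"spin": 0,"jaw": 0}]'

```text
clock: 27.58
ee_pos: [0.4213, 0.1161, 0.2798]
eef_rot: [0.03, 1.0, -0.0, 0.001]
contact_force: [2.0, 0.0, -2.8]
finger_gap: 0.336
```

>>> step_arm --increments '[{"dx": 0,"dy": 55,"dz": 0,"spin": 0,"jaw": 0},{"dx": 0,"dy": 110,"dz": 0,"spin": 0,"jaw": 0},{"dx": 0,"dy": 165,"dz": 0,"spin": 0,"jaw": 0},{"dx": 0,"dy": 220,"dz": 0,"spin": 0,"jaw": 0},{"dx": 0,"dy": 240,"dz": 0,"spin": 0,"jaw": 0}]'

```text
clock: 28.2
ee_pos: [0.4349, 0.3576, 0.2788]
eef_rot: [0.027, 1.0, 0.0, -0.0]
contact_force: [-0.2, -1.1, -3.5]
finger_gap: 0.334
```

```bash
python3 -c "
from h import *
go(.445,.347,.08,np.pi/2-.058)"
```

```text
inc [-10.8 -10.1 198.8] spin 0.0035 q6 -0.98 pos [0.4349 0.3576 0.2788] tooly 1.5163 F [-0.23 -1.1  -3.53] gap 0.334 t 28.2
```

>>> step_arm --increments '[{"dx": -10,"dy": -6,"dz": 50,"spin": 0,"jaw": 0},{"dx": -10,"dy": -6,"dz": 105,"spin": 0,"jaw": 0},{"dx": -10,"dy": -6,"dz": 160,"spin": 0,"jaw": 0},{"dx": -10,"dy": -6,"dz": 190,"spin": 0,"jaw": 0},{"dx": -10,"dy": -6,"dz": 196,"spin": 0,"jaw": 0}]'

```text
clock: 28.82
ee_pos: [0.443, 0.3463, 0.0803]
eef_rot: [0.029, 1.0, -0.002, -0.003]
contact_force: [0.2, -0.6, -3.0]
finger_gap: 0.336
```

>>> step_arm --increments '[{"dx": 0,"dy": 0,"dz": 3,"spin": 0,"jaw": 0},{"dx": 0,"dy": 0,"dz": 6,"spin": 0,"jaw": 0},{"dx": 0,"dy": 0,"dz": 8,"spin": 0,"jaw": 0}]' --squeeze 30

```text
clock: 29.2
ee_pos: [0.4462, 0.3488, 0.0766]
eef_rot: [0.029, 1.0, 0.001, 0.001]
contact_force: [-0.0, -0.1, -2.2]
finger_gap: 0.333
```

>>> step_arm --increments '[{"dx": 0,"dy": 0,"dz": 4,"spin": 0,"jaw": 0},{"dx": -4,"dy": 0,"dz": 7,"spin": 0,"jaw": 0},{"dx": -9,"dy": 0,"dz": 7,"spin": 0,"jaw": 0},{"dx": -14,"dy": 0,"dz": 7,"spin": 0,"jaw": 0},{"dx": -17,"dy": 0,"dz": 7,"spin": 0,"jaw": 0}]' --squeeze 20

```text
clock: 29.82
ee_pos: [0.4619, 0.3477, 0.0704]
eef_rot: [0.029, 1.0, 0.0, -0.0]
contact_force: [-3.4, -2.0, 7.4]
finger_gap: 0.334
```

```bash
python3 snap.py m1
```

```text
inc [0. 0. 0.] spin 0.0004 q6 -1.02 pos [0.4619 0.3477 0.0704] tooly 1.5132 F [-3.36 -1.97  7.37] gap 0.334 t 29.825
off 126 138
```

View pics/m1_s.png

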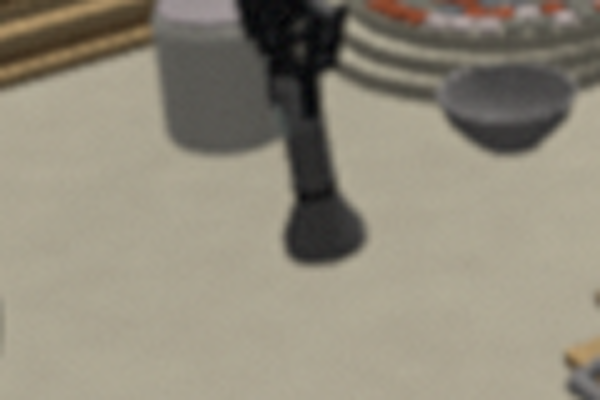

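>>> step_arm --increments '[{"dx": -5,"dy": 0,"dz": 0,"spin": 0,"jaw": 0},{"dx": -5,"dy": 0,"dz": 0,"spin": 0,"jaw": 38},{"dx": -5,"dy": 0,"dz": 0,"spin": 0,"jaw": 45},{"dx": -5,"dy": 0,"dz": 0,"spin": 0,"jaw": 70},{"dx": -5,"dy": 0,"dz": 0,"spin": 0,"jaw": 90}]' --squeeze 20

```text
clock: 30.55
ee_pos: [0.467, 0.3469, 0.068]
eef_rot: [0.029, 1.0, -0.0, -0.0]
contact_force: [0.5, 0.5, 0.5]
finger_gap: 0.855
```

```bash
python3 snap.py m2
```

```text
inc [0. 0. 0.] spin 0.0003 q6 -1.02 pos [0.467  0.3469 0.068 ] tooly 1.5131 F [0.49 0.51 0.45] gap 0.855 t 30.55
off 128 138
```

View pics/m2_w.png

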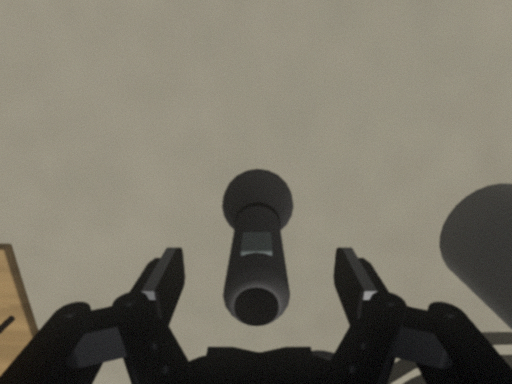

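View pics/m2_s.png

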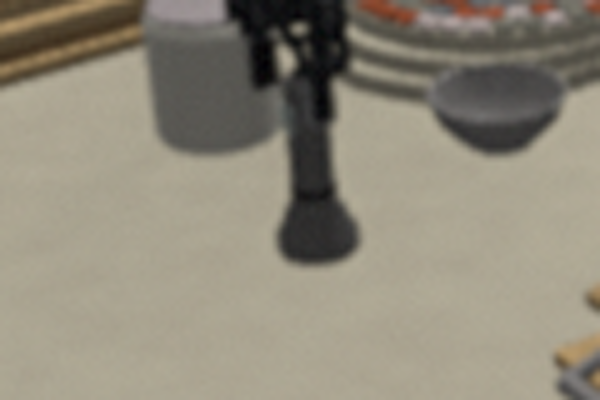

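>>> step_arm --increments '[{"dx": 0,"dy": 0,"dz": -40,"spin": 0,"jaw": 90},{"dx": 0,"dy": 0,"dz": -90,"spin": 0,"jaw": 90},{"dx": 0,"dy": 0,"dz": -140,"spin": 0,"jaw": 90},{"dx": 0,"dy": -50,"dz": -170,"spin": 0.15,"jaw": 70},{"dx": 0,"dy": -100,"dz": -170,"spin": 0.3,"jaw": 60}]'

```text
clock: 31.28
ee_pos: [0.4634, 0.2471, 0.2421]
eef_rot: [0.179, 0.984, 0.002, 0.004]
contact_force: [1.0, -0.4, -0.5]
finger_gap: 0.598
```

```bash
python3 -c "
from h import *
go(.449,-.037,.20,-.058)"
```

```text
inc [ -86.6 -271.1   41.4] spin 1.2679 q6 -0.88 pos [0.4634 0.2471 0.2421] tooly 1.2099 F [ 1.01 -0.42 -0.54] gap 0.598 t 31.275
```

>>> step_arm --increments '[{"dx": -17,"dy": -54,"dz": 0,"spin": 0.18,"jaw": 50},{"dx": -34,"dy": -108,"dz": 0,"spin": 0.36,"jaw": 50},{"dx": -52,"dy": -162,"dz": 0,"spin": 0.54,"jaw": 50},{"dx": -70,"dy": -216,"dz": 0,"spin": 0.72,"jaw": 50},{"dx": -86,"dy": -270,"dz": 0,"spin": 0.9,"jaw": 50}]'

```text
clock: 31.9
ee_pos: [0.447, -0.0377, 0.2383]
eef_rot: [0.591, 0.807, 0.0, 0.001]
contact_force: [-0.2, 0.4, -0.1]
finger_gap: 0.501
```

>>> step_arm --increments '[{"dx": 0,"dy": 0,"dz": 0,"spin": 0.18,"jaw": 50},{"dx": 0,"dy": 0,"dz": 20,"spin": 0.367,"jaw": 50},{"dx": 0,"dy": 0,"dz": 40,"spin": 0.367,"jaw": 50},{"dx": 0,"dy": 0,"dz": 40,"spin": 0.367,"jaw": 50}]'

```text
clock: 32.4
ee_pos: [0.4457, -0.0356, 0.1964]
eef_rot: [0.726, 0.688, -0.001, -0.002]
contact_force: [0.3, -1.1, 0.7]
finger_gap: 0.5
```

Run:
```python
from h import *
np.set_printoptions(precision=4,suppress=True)
go(.449,-.037,.2,-.058)
s=env.read_state();f=env.grab_frame("wrist");cv2.imwrite("pics/n1.png",f["image"][:,:,::-1])
R=Rn.from_quat(s["eef_rot"]).as_matrix();np.savez("fw_n1.npz",**f,ee=s["ee_pos"],q=s["eef_rot"])
print(proj(f,[[.449,-.037,.048],[.4485+.0038,.028,.048],[.4485-.0038,-.102,.048]],s))
```

```text
inc [-1.2  3.4 -3.6] spin 0.0039 q6 -0.22 pos [ 0.4457 -0.0356  0.1964] tooly -0.0541 F [ 0.27 -1.06  0.69] gap 0.5 t 32.4
[[262.7887 169.9749]
 [262.8325 110.2353]
 [261.9004 223.0371]]
```

View pics/n1.png

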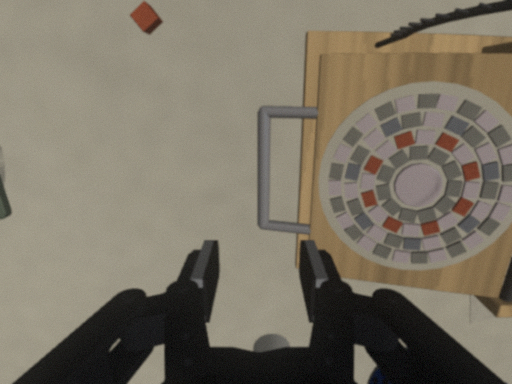

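>>> step_arm --increments '[{"dx": 0,"dy": 3,"dz": 50,"spin": 0.004,"jaw": 45},{"dx": -1,"dy": 3,"dz": 100,"spin": 0.004,"jaw": 45},{"dx": -1,"dy": 3,"dz": 135,"spin": 0.004,"jaw": 45},{"dx": -1,"dy": 3,"dz": 135,"spin": 0.004,"jaw": 45}]'

```text
clock: 32.95
ee_pos: [0.4482, -0.0364, 0.0615]
eef_rot: [0.727, 0.686, -0.001, -0.002]
contact_force: [0.4, -0.2, 1.0]
finger_gap: 0.455
```

Run:
```python
from h import *
go(.449,-.038,.03,-.058)
f=env.grab_frame("wrist");cv2.imwrite("pics/n2.png",f["image"][:,:,::-1])
f=env.grab_frame("side");cv2.imwrite("pics/n2s.png",cv2.resize(f["image"][150:260,200:340,::-1],None,fx=5,fy=5,interpolation=cv2.INTER_CUBIC))
```

```text
inc [-1.6  1.1 31.4] spin 0.0002 q6 -0.22 pos [ 0.4482 -0.0364  0.0615] tooly -0.0578 F [ 0.4  -0.16  0.95] gap 0.455 t 32.95
```

View pics/n2.png

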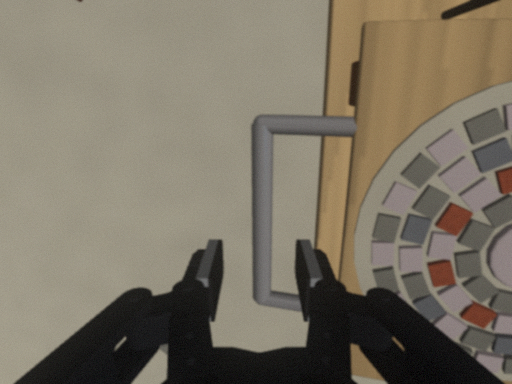

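View pics/n2s.png

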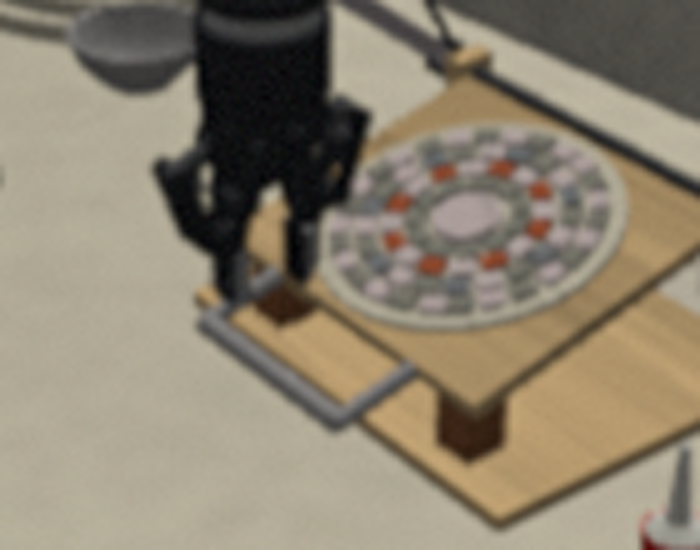

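>>> step_arm --increments '[{"dx": 0,"dy": 1,"dz": 18,"spin": 0,"jaw": 45},{"dx": 0,"dy": 1,"dz": 31,"spin": 0,"jaw": 45},{"dx": 0,"dy": 1,"dz": 31,"spin": 0,"jaw": 30},{"dx": 0,"dy": 1,"dz": 31,"spin": 0,"jaw": 10},{"dx": 0,"dy": 1,"dz": 31,"spin": 0,"jaw": 0}]' --squeeze 40

```text
clock: 33.67
ee_pos: [0.4519, -0.0373, 0.0328]
eef_rot: [0.727, 0.686, 0.0, 0.001]
contact_force: [-0.4, 0.8, 0.5]
finger_gap: -0.0
```

>>> step_arm --increments '[{"dx": 0,"dy": 0,"dz": 0,"spin": 0,"jaw": 0},{"dx": 0,"dy": 0,"dz": 0,"spin": 0,"jaw": 0}]' --squeeze 40

```text
clock: 33.92
ee_pos: [0.4513, -0.0372, 0.0323]
eef_rot: [0.727, 0.686, 0.0, 0.0]
contact_force: [-0.9, 0.4, -0.1]
finger_gap: -0.002
```

Run:
```python
from h import *
go(.449,-.038,.03,-.058)
f=env.grab_frame("wrist");cv2.imwrite("pics/n3.png",f["image"][:,:,::-1])
f=env.grab_frame("side");cv2.imwrite("pics/n3s.png",cv2.resize(f["image"][150:260,200:340,::-1],None,fx=5,fy=5,interpolation=cv2.INTER_CUBIC))
```

```text
inc [-1.  -2.3  2.3] spin 0.0 q6 -0.22 pos [ 0.4513 -0.0372  0.0323] tooly -0.058 F [-0.93  0.37 -0.14] gap -0.002 t 33.925
```

View pics/n3.png

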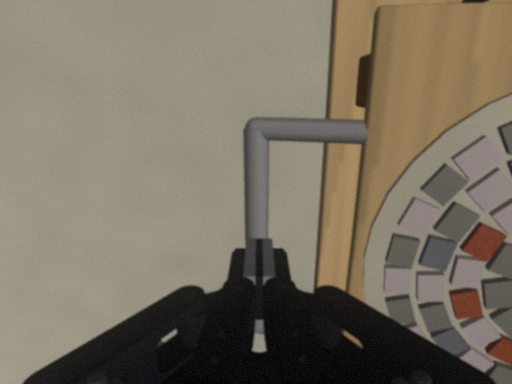

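View pics/n3s.png

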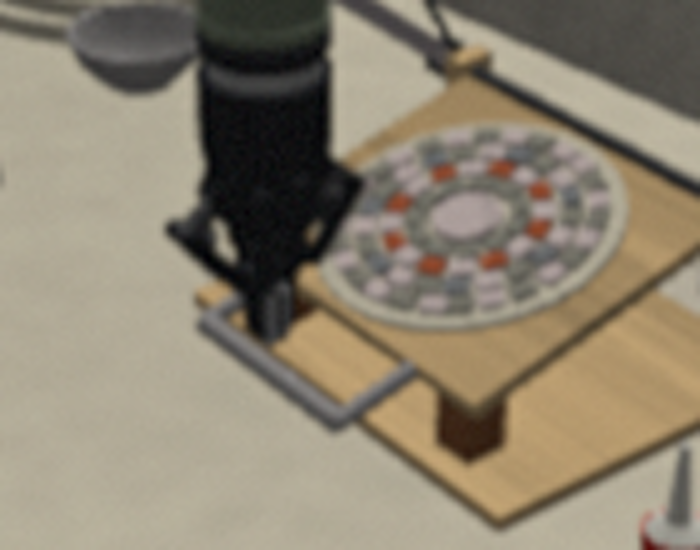

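Run:
```python
from h import *
s=env.read_state();f=env.grab_frame("side");w=env.grab_frame("wrist")
g=lambda X:(proj(f,X)[0]-[200,150]+.5)*5
print("tcp",g(s["ee_pos"]),"bar",g([.449,-.038,.048]),"barends",g([.4525,.027,.048]),g([.445,-.103,.048]))
print(proj(w,s["ee_pos"],s),proj(w,[.449,-.038,.048],s),proj(w,[.4525,.027,.048],s))
P,uv=cloud(w,np.ones((384,512),bool),s)
k=(uv[:,0]>252)&(uv[:,0]<264)&(uv[:,1]>150)&(uv[:,1]<235);print(np.median(P[k],0),P[k][:,2].min(),P[k][:,2].max())
k=(uv[:,0]>256)&(uv[:,0]<262)&(uv[:,1]>242)&(uv[:,1]<275);print("fing",np.median(P[k],0))
```

```text
tcp [270.76755015 394.55311186] bar [268.4049209  373.96471413] barends [204.39597251 326.10471979] [336.56452771 425.78743559]
[[259.40346963 224.6472182 ]] [[255.92320777 237.15223802]] [[255.05387876 128.18654669]]
[ 0.45210442 -0.00690568  0.05512125] 0.05266492914376403 0.05744457075450393
fing [ 0.45158672 -0.02556133  0.09317371]
```

Run:
```python
from h import *
f=env.grab_frame("side");cv2.imwrite("pics/n4.png",cv2.resize(f["image"][185:250,225:290,::-1],None,fx=9,fy=9,interpolation=cv2.INTER_CUBIC))
s=env.read_state();P,uv=cloud(f,np.ones((384,512),bool))
for v in range(205,230): 
    i=np.where((uv[:,0]==254)&(uv[:,1]==v))[0]; print(v,P[i[0]] if len(i) else None, f["image"][v,254])
```

```text
205 [ 0.4458495  -0.04716895  0.11914582] [18 17 21]
206 [ 0.44271546 -0.05096112  0.11886643] [16 16 19]
207 [ 0.44381513 -0.04952895  0.11446843] [30 28 29]
208 [ 0.4450912  -0.0478786   0.10987687] [39 41 39]
209 [ 0.44705048 -0.04538445  0.10458814] [52 52 51]
210 [ 0.44221557 -0.05127673  0.1060193 ] [55 54 54]
211 [ 0.44655188 -0.04584744  0.09833374] [58 59 58]
212 [ 0.44412028 -0.04877314  0.09738657] [57 57 58]
213 [ 0.44390903 -0.04895753  0.09421552] [60 59 59]
214 [ 0.44329913 -0.04963404  0.09144154] [58 58 58]
215 [ 0.44865058 -0.04294804  0.08259035] [58 59 58]
216 [ 0.44608768 -0.04603596  0.08177968] [55 56 58]
217 [ 0.44496603 -0.04734394  0.07950271] [59 60 59]
218 [ 0.44707176 -0.04466492  0.07388936] [86 77 67]
219 [0.50149666 0.02265499 0.01385011] [117 101  76]
220 [0.5020553  0.02343    0.00951747] [118 100  76]
221 [ 0.45417732 -0.03564939  0.05603296] [117 108  96]
222 [ 0.4484955  -0.04259168  0.05850812] [125 122 119]
223 [ 0.44661478 -0.04483705  0.05700182] [124 120 119]
224 [ 0.4458794  -0.04566691  0.05428491] [105 104 103]
225 [ 0.44242534 -0.04985757  0.05447835] [86 84 83]
226 [ 0.44227174 -0.04996839  0.05114583] [85 82 78]
227 [0.48377399 0.00142636 0.00274102] [120 114 104]
228 [ 0.48116847 -0.00171104  0.0018358 ] [160 153 137]
229 [ 0.47831448 -0.00515611  0.00121956] [177 171 150]
```

View pics/n4.png

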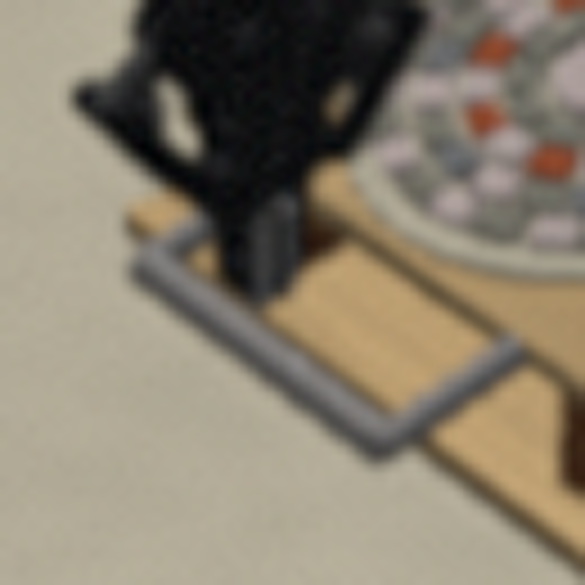

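The fingers closed 40 mm too high. Side-camera depth puts the real tips at z of about 0.072 while the reported TCP is 0.032. The bar itself is at 0.048 as expected, so I'll open, go about 42 mm lower and close again.

>>> step_arm --increments '[{"dx": 0,"dy": -2,"dz": 0,"spin": 0,"jaw": 45},{"dx": 0,"dy": -2,"dz": 0,"spin": 0,"jaw": 45},{"dx": 0,"dy": -2,"dz": 15,"spin": 0,"jaw": 45},{"dx": 0,"dy": -2,"dz": 30,"spin": 0,"jaw": 45},{"dx": 0,"dy": -2,"dz": 30,"spin": 0,"jaw": 45}]'

```text
clock: 34.8
ee_pos: [0.4469, -0.0364, -0.0001]
eef_rot: [0.727, 0.686, -0.001, -0.002]
contact_force: [-0.0, 0.2, 0.1]
finger_gap: 0.451
```

Run:
```python
from h import *
go(.449,-.038,-.011,-.058)
f=env.grab_frame("wrist");cv2.imwrite("pics/n5.png",f["image"][:,:,::-1])
f=env.grab_frame("side");cv2.imwrite("pics/n5s.png",cv2.resize(f["image"][185:250,225:290,::-1],None,fx=9,fy=9,interpolation=cv2.INTER_CUBIC))
```

```text
inc [-1.5  2.2 10.9] spin -0.0 q6 -0.22 pos [ 4.469e-01 -3.640e-02 -1.000e-04] tooly -0.058 F [-0.04  0.19  0.13] gap 0.451 t 34.8
```

View pics/n5.png

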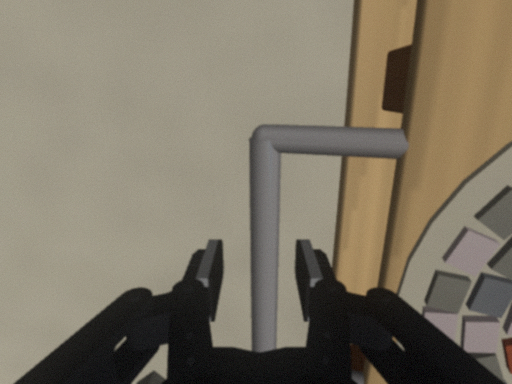

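View pics/n5s.png

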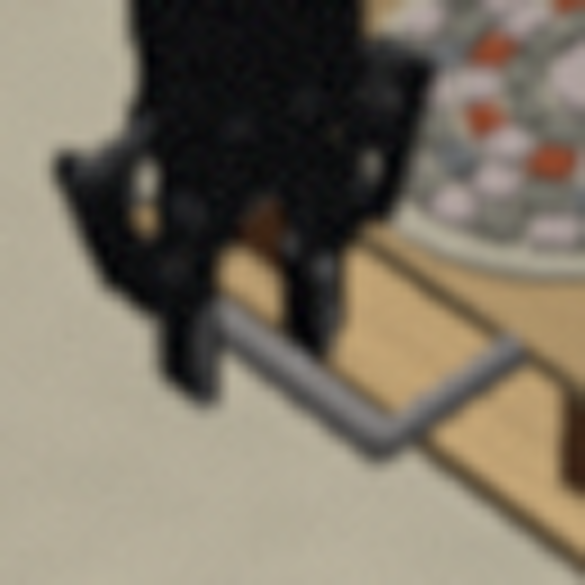

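>>> step_arm --increments '[{"dx": 0,"dy": 1,"dz": 7,"spin": 0,"jaw": 45},{"dx": 0,"dy": 1,"dz": 7,"spin": 0,"jaw": 30},{"dx": 0,"dy": 1,"dz": 7,"spin": 0,"jaw": 15},{"dx": 0,"dy": 1,"dz": 7,"spin": 0,"jaw": 0},{"dx": 0,"dy": 1,"dz": 7,"spin": 0,"jaw": 0}]' --squeeze 40

```text
clock: 35.52
ee_pos: [0.4497, -0.037, -0.0048]
eef_rot: [0.727, 0.686, -0.0, -0.0]
contact_force: [-2.9, -0.3, 2.5]
finger_gap: 0.146
```

Run:
```python
from h import *
go(.449,-.038,-.011,-.058)
f=env.grab_frame("side");cv2.imwrite("pics/n6s.png",cv2.resize(f["image"][185:250,225:290,::-1],None,fx=9,fy=9,interpolation=cv2.INTER_CUBIC))
```

```text
inc [-1.  -0.7  6.2] spin 0.0002 q6 -0.22 pos [ 0.4497 -0.037  -0.0048] tooly -0.0578 F [-2.88 -0.33  2.49] gap 0.146 t 35.525
```

View pics/n6s.png

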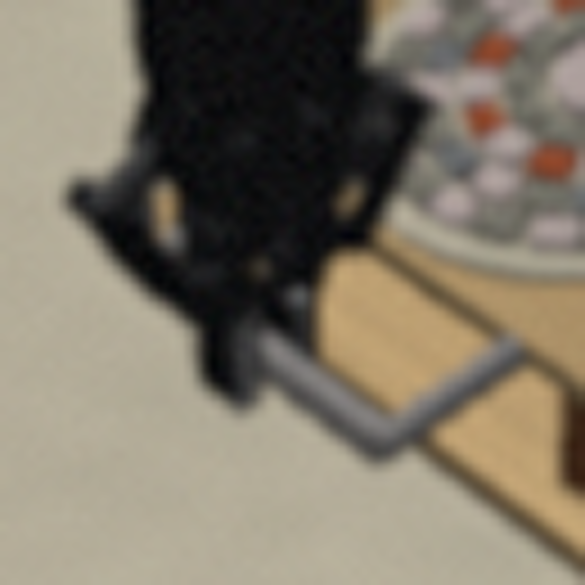

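>>> step_arm --increments '[{"dx": 0,"dy": -3,"dz": -13,"spin": 0,"jaw": 0},{"dx": 0,"dy": -7,"dz": -40,"spin": 0,"jaw": 0},{"dx": 0,"dy": -8,"dz": -67,"spin": 0,"jaw": 0},{"dx": 0,"dy": -7,"dz": -94,"spin": 0,"jaw": 0},{"dx": 0,"dy": -3,"dz": -120,"spin": 0,"jaw": 0}]' --squeeze 50

```text
clock: 36.2
ee_pos: [0.446, -0.0369, 0.1157]
eef_rot: [0.727, 0.686, -0.001, -0.0]
contact_force: [3.0, -1.8, -6.6]
finger_gap: 0.147
```

Run:
```python
from h import *
go(.449,-.038,-.011,-.058)
f=env.grab_frame("side");cv2.imwrite("pics/p1.png",cv2.resize(f["image"][100:250,200:380,::-1],None,fx=4,fy=4,interpolation=cv2.INTER_CUBIC))
```

```text
inc [ -0.9   3.2 126.7] spin 0.0 q6 -0.22 pos [ 0.446  -0.0369  0.1157] tooly -0.058 F [ 2.99 -1.82 -6.58] gap 0.147 t 36.2
```

View pics/p1.png

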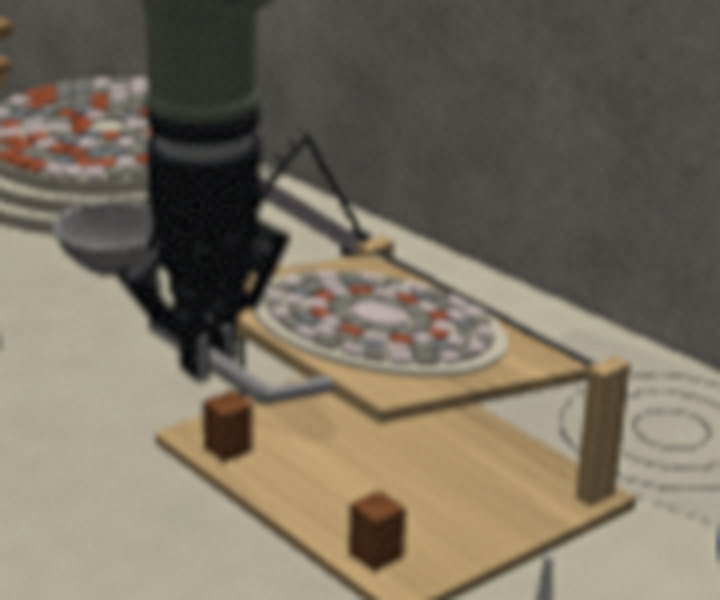

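>>> step_arm --increments '[{"dx": 0,"dy": 6.7,"dz": -26.6,"spin": 0,"jaw": 0},{"dx": 0,"dy": 15.9,"dz": -51.9,"spin": 0,"jaw": 0},{"dx": 0,"dy": 27.7,"dz": -76.2,"spin": 0,"jaw": 0},{"dx": 0,"dy": 41.8,"dz": -99.3,"spin": 0,"jaw": 0},{"dx": 0,"dy": 49.7,"dz": -110.2,"spin": 0,"jaw": 0}]' --squeeze 50

```text
clock: 36.88
ee_pos: [0.4922, -0.0395, 0.2261]
eef_rot: [0.727, 0.686, -0.004, -0.004]
contact_force: [-12.6, 0.5, 5.2]
finger_gap: 0.141
```

>>> step_arm --increments '[{"dx": 0,"dy": 0,"dz": 0,"spin": 0,"jaw": 0},{"dx": 0,"dy": 0,"dz": 0,"spin": 0,"jaw": 0}]'

```text
clock: 37.12
ee_pos: [0.4915, -0.0395, 0.2252]
eef_rot: [0.727, 0.686, -0.004, -0.004]
contact_force: [-11.8, -0.3, 5.2]
finger_gap: 0.143
```

Run:
```python
from h import *
go(.449,-.038,-.011,-.058)
for c,(x0,y0,w,h) in (("side",(220,90,160,120)),("scene",(160,140,160,120))):
    f=env.grab_frame(c);np.savez(f"f2_{c}.npz",**f);cv2.imwrite(f"pics/p2_{c}.png",cv2.resize(f["image"][y0:y0+h,x0:x0+w,::-1],None,fx=5,fy=5,interpolation=cv2.INTER_CUBIC))
s=env.read_state();f=env.grab_frame("wrist");cv2.imwrite("pics/p2_w.png",f["image"][:,:,::-1])
np.savez("f2_wrist.npz",**f,ee=s["ee_pos"],q=s["eef_rot"])
```

```text
inc [ -0.9 -39.8 236.6] spin 0.0002 q6 -0.2 pos [ 0.4915 -0.0395  0.2252] tooly -0.0578 F [-11.82  -0.31   5.21] gap 0.143 t 37.125
```

View pics/p2_side.png

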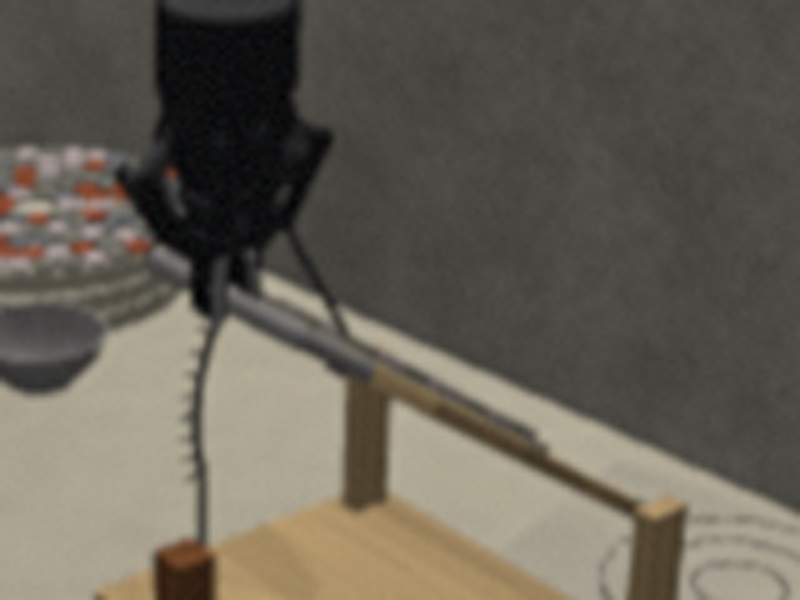

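View pics/p2_scene.png

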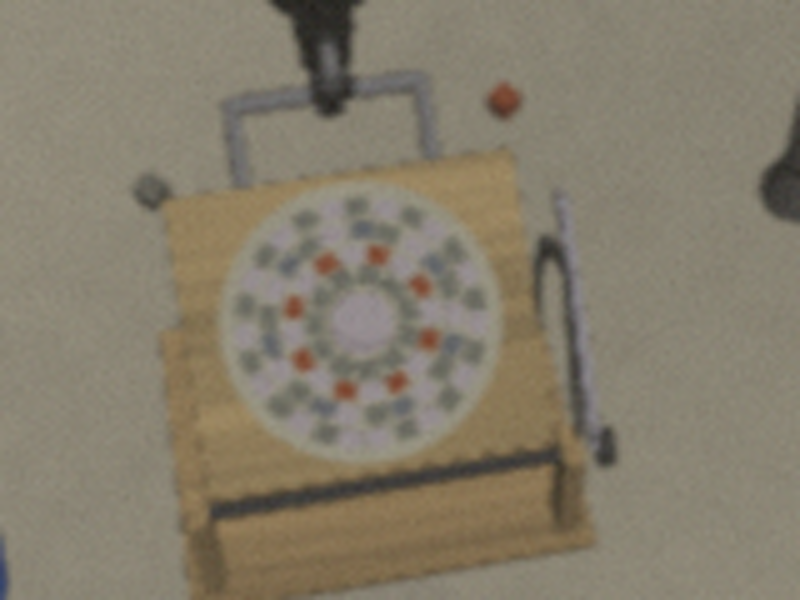

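View pics/p2_w.png

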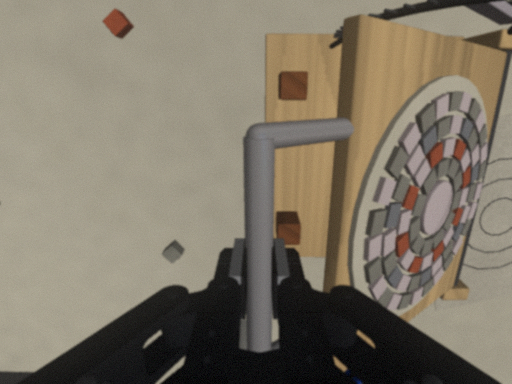

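```bash
cat > ang.py <<'E'
from fit import *
F2={c:dict(np.load(f"f2_{c}.npz")) for c in("scene","side")}
p=np.load("easel.npy")
def B(th,r,y,n=0): # point at dist r from hinge, offset n along normal
    a=th-.25; return (130-r*np.cos(a)-n*np.sin(a),y,115+r*np.sin(a)-n*0+ n*np.cos(a))
def px(c,q,pp=p):
    return proj(F2[c],toW(pp,q))[0]
if __name__=="__main__":
    for th in (.85,.9,.95,1.0):
        for c,o in(("scene",(160,140)),("side",(220,90))):
            print(th,c,[np.round((px(c,q)-o+.5)*5,0) for q in (B(th,270,65),B(th,270,-65),B(th,112.5,0,15),B(th,178,148))])
E
python3 ang.py
python3 - <<'E'
from h import *
np.set_printoptions(precision=4,suppress=True)
d=dict(np.load("f2_wrist.npz"));s=dict(ee_pos=d["ee"],eef_rot=d["q"])
m=np.zeros((384,512),np.uint8);cv2.ellipse(m,((420,195),(110,225),18),1,-1)
cv2.imwrite("pics/p3.png",d["image"][:,:,::-1]*(m[:,:,None]>0))
P,uv=cloud(d,m>0,s)
for it in range(5):
    c=P.mean(0);n=np.linalg.svd(P-c,full_matrices=False)[2][2];n*=np.sign(n[2]);r=(P-c)@n
    P=P[abs(r)<max(.003,1.5*r.std())]
print(len(P),c,n,"angle above level",np.arccos(n[2]),"yaw",np.arctan2(n[1],n[0]),"theta?",.25+np.arccos(n[2]),r.std())
E
```

```text
0.85 scene [array([422.,  78.]), array([233., 106.]), array([360., 300.]), array([560., 193.])]
0.85 side [array([152., 274.]), array([298., 353.]), array([387., 378.]), array([175., 279.])]
0.9 scene [array([423.,  77.]), array([232., 105.]), array([360., 300.]), array([562., 193.])]
0.9 side [array([163., 253.]), array([310., 330.]), array([391., 371.]), array([181., 266.])]
0.95 scene [array([425.,  77.]), array([232., 105.]), array([361., 301.]), array([564., 194.])]
0.95 side [array([175., 232.]), array([323., 307.]), array([395., 363.]), array([188., 254.])]
1.0 scene [array([427.,  78.]), array([232., 106.]), array([361., 302.]), array([567., 195.])]
1.0 side [array([187., 211.]), array([336., 285.]), array([399., 356.]), array([196., 241.])]
18881 [ 0.6074 -0.0334  0.2061] [ 0.5723 -0.0243  0.8197] angle above level 0.6099867125470179 yaw -0.0424579881498257 theta? 0.8599867125470179 0.0013114291862594927
```

View pics/p3.png

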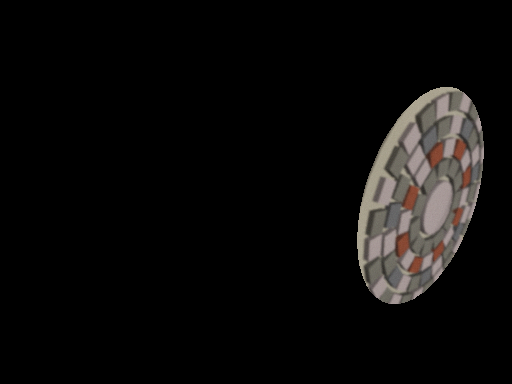

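Run:
```python
from ang import *
f=F2["side"];im=cv2.resize(f["image"][130:180,240:310,::-1],None,fx=11,fy=11,interpolation=cv2.INTER_CUBIC)
cv2.imwrite("pics/p4.png",im)
for th,col in((.86,(0,255,0)),(.9,(0,0,255))):
    for q in(B(th,270,65),B(th,270,-65),B(th,215,65),B(th,215,-65)):
        u=(px("side",q)-[240,130]+.5)*11;cv2.circle(im,tuple(u.astype(int)),5,col,1)
for q in(B(p[4],p[5],148),B(p[4],20,148)):
    u=(px("side",q)-[240,130]+.5)*11;cv2.circle(im,tuple(u.astype(int)),5,(255,0,255),2)
cv2.imwrite("pics/p5.png",im)
```

```text
(no output)
```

View pics/p5.png

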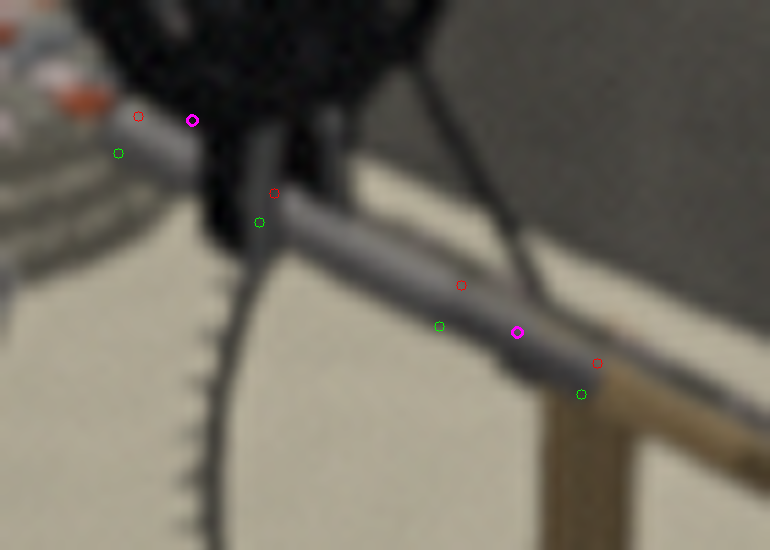

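Run:
```python
from h import *
im=cv2.imread("pics/k3_w.png");cv2.imwrite("pics/p6.png",cv2.resize(im[205:305,340:460],None,fx=6,fy=6,interpolation=cv2.INTER_CUBIC))
```

```text
(no output)
```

View pics/p6.png

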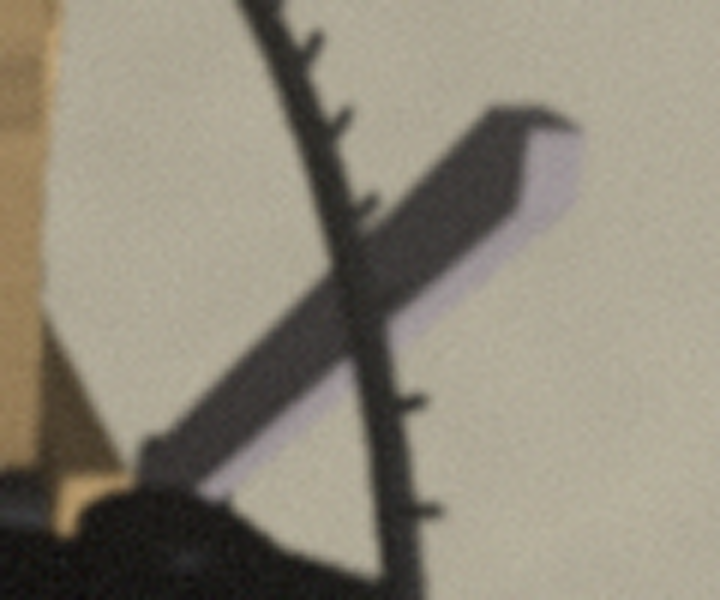

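```bash
cat > ptr.py <<'E'
from fit import *
d=dict(np.load("fw_g5.npz"))
s=dict(ee_pos=np.array([.548,-.0374,.2691]),eef_rot=np.array([.029,.99958,0,0]))
def pt(a,r,y,n):
    f=a-.25;return (130-r*np.cos(f)+n*np.sin(f),y,115+r*np.sin(f)+n*np.cos(f))
c=lambda X,Y:np.array([340+(X+.5)/6-.5,205+(Y+.5)/6-.5])
def W(p,q,): return proj(d,toW(p,q),s)[0]
def res(p,full=0):
    a,R=p[3],p[4];o=[]
    for q,uv in(((bar[0],65,bar[1]),(306.5,79.5)),((bar[0],-65,bar[1]),(201.5,79.5))):o+=list(W(p,q)-uv)
    for q,uv in((pt(a,R,144,-8),c(490,108)),(pt(a,R,152,-8),c(545,107)),(pt(a,R,152,8),c(582,130)),(pt(a,R,144,8),c(530,130))): o+=list(W(p,q)-uv)
    for n,uv in((-8,c(335,262)),(-8,c(195,412)),(8,c(385,318)),(8,c(215,478))):
        A,B=W(p,pt(a,40,144,n)),W(p,pt(a,160,144,n));t=(B-A)/np.linalg.norm(B-A);e=uv-A;o.append(t[0]*e[1]-t[1]*e[0])
    return np.r_[o,(R-175)/3,(p[2]+.058)/.01]
r=least_squares(res,[.58,-.045,-.058,.94,175],x_scale=[.01,.01,.1,.1,10],loss="soft_l1")
print(r.x);print(r.fun)
r2=least_squares(lambda q:res(np.r_[q,175]),r.x[:4],x_scale=[.01,.01,.1,.1],loss="soft_l1");print("R175",r2.x,r2.cost,r.cost)
E
python3 ptr.py
```

```text
[  0.5821  -0.0436  -0.0529   0.9023 175.5069]
[-0.0527 -0.2506  1.3918  0.3497  0.2555 -4.304   0.1681 -4.2199 -0.0036
  8.8487 -0.71    8.9642  0.8404  0.4296 -0.1162 -0.4353  0.169   0.5061]
R175 [ 0.582  -0.0434 -0.052   0.9022] 24.416289721418273 24.385204803964267
```

```bash
cat >> ptr.py <<'E'
print("---- lines only")
def res2(p):
    q=np.r_[p,175]; o=res(q); return np.r_[o[:4],3*o[12:16],(p[2]+.058)/.01]
r3=least_squares(res2,[.582,-.044,-.055,.93],x_scale=[.01,.01,.1,.1]);print(r3.x,r3.fun)
P=r3.x
for y in(144,152):
  for n in(-8,8): 
    print(y,n,(W(P,pt(P[3],175,y,n))-[340,205]+.5)*6)
for dz in (-.002,.002):
    s["ee_pos"]=np.array([.548,-.0374,.2691+dz]);print(dz,least_squares(res2,[.582,-.044,-.055,.93],x_scale=[.01,.01,.1,.1]).x)
s["ee_pos"]=np.array([.548,-.0374,.2691])
im=cv2.imread("pics/k3_w.png");big=cv2.resize(im[205:305,340:460],None,fx=6,fy=6,interpolation=cv2.INTER_CUBIC)
for a,col in((P[3],(0,255,0)),(.945,(0,0,255))):
  for y in(144,152):
    for n in(-8,8):
      A,B=[(W(P,pt(a,rr,y,n))-[340,205]+.5)*6 for rr in(20,175)]
      cv2.line(big,tuple(A.astype(int)),tuple(B.astype(int)),col,1)
cv2.imwrite("pics/p7.png",big)
E
python3 ptr.py
```

```text
[  0.5821  -0.0436  -0.0529   0.9023 175.5069]
[-0.0527 -0.2506  1.3918  0.3497  0.2555 -4.304   0.1681 -4.2199 -0.0036
  8.8487 -0.71    8.9642  0.8404  0.4296 -0.1162 -0.4353  0.169   0.5061]
R175 [ 0.582  -0.0434 -0.052   0.9022] 24.416289721418273 24.385204803964267
---- lines only
[ 0.582  -0.0436 -0.052   0.9064] [-0.2036 -0.3721  1.2357  0.3344  1.8137  1.2191 -1.308  -1.43    0.6016]
144 -8 [491.7481  87.2823]
144 8 [525.7904 189.2844]
152 -8 [546.2493  86.7305]
152 8 [582.0441 188.5336]
-0.002 [ 0.5817 -0.0449 -0.0582  0.8997]
0.002 [ 0.5824 -0.0424 -0.0458  0.9127]
```

View pics/p7.png

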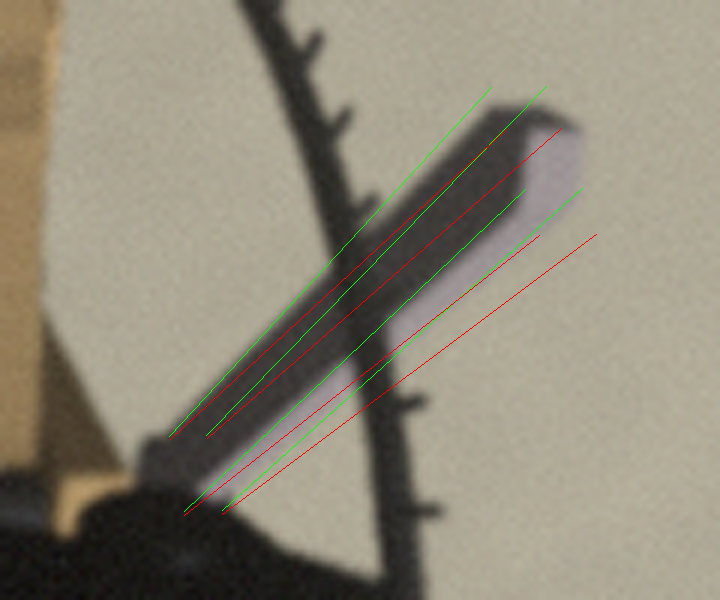

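>>> step_arm --increments '[{"dx": 0,"dy": 2,"dz": -6,"spin": 0,"jaw": 0},{"dx": 0,"dy": 5,"dz": -13,"spin": 0,"jaw": 0},{"dx": 0,"dy": 5,"dz": -13,"spin": 0,"jaw": 0},{"dx": 0,"dy": 5,"dz": -13,"spin": 0,"jaw": 0}]' --squeeze 50

```text
clock: 37.78
ee_pos: [0.5014, -0.04, 0.238]
eef_rot: [0.727, 0.686, -0.0, -0.0]
contact_force: [-2.2, -0.0, -1.8]
finger_gap: 0.136
```

```bash
cat > fin.py <<'E'
from h import *
import sys
np.set_printoptions(precision=4,suppress=True)
t=sys.argv[1]
go(.449,-.038,-.011,-.058)
s=env.read_state();d=env.grab_frame("wrist");cv2.imwrite(f"pics/{t}_w.png",d["image"][:,:,::-1])
hsv=cv2.cvtColor(d["image"],cv2.COLOR_RGB2HSV)
P,uv=cloud(d,np.ones((384,512),bool),s)
k=(P[:,2]>.13)&(P[:,0]>.54)&(P[:,0]<.68)&(abs(P[:,1]+.04)<.06)&(uv[:,0]>340)
P=P[k];rng=np.random.default_rng(1);best=0
for _ in range(300):
    a=P[rng.choice(len(P),3,False)];n=np.cross(a[1]-a[0],a[2]-a[0]);n/=np.linalg.norm(n)+1e-12
    i=abs((P-a[0])@n)<.0025
    if i.sum()>best: best=i.sum();bi=i
Q=P[bi];c=Q.mean(0);n=np.linalg.svd(Q-c,full_matrices=False)[2][2];n*=np.sign(n[2])
print("plane",len(Q),len(P),c,n,"theta",.25+np.arctan2(n[0]*np.cos(.055)-n[1]*np.sin(.055),n[2]))
for cn,(x0,y0,w,h) in (("side",(235,120,80,60)),("scene",(160,140,160,120))):
    f=env.grab_frame(cn);np.savez(f"f2_{cn}.npz",**f);m=10 if cn=="side" else 5
    cv2.imwrite(f"pics/{t}_{cn}.png",cv2.resize(f["image"][y0:y0+h,x0:x0+w,::-1],None,fx=m,fy=m,interpolation=cv2.INTER_CUBIC))
E
python3 fin.py q1
```

```text
inc [ -1.  -52.1 249.1] spin 0.0001 q6 -0.19 pos [ 0.5014 -0.04    0.238 ] tooly -0.0579 F [-2.19 -0.01 -1.82] gap 0.136 t 37.775
plane 12749 21748 [ 0.604  -0.0337  0.219 ] [ 0.6098 -0.0249  0.7921] theta 0.9064610204055903
```

View pics/q1_side.png

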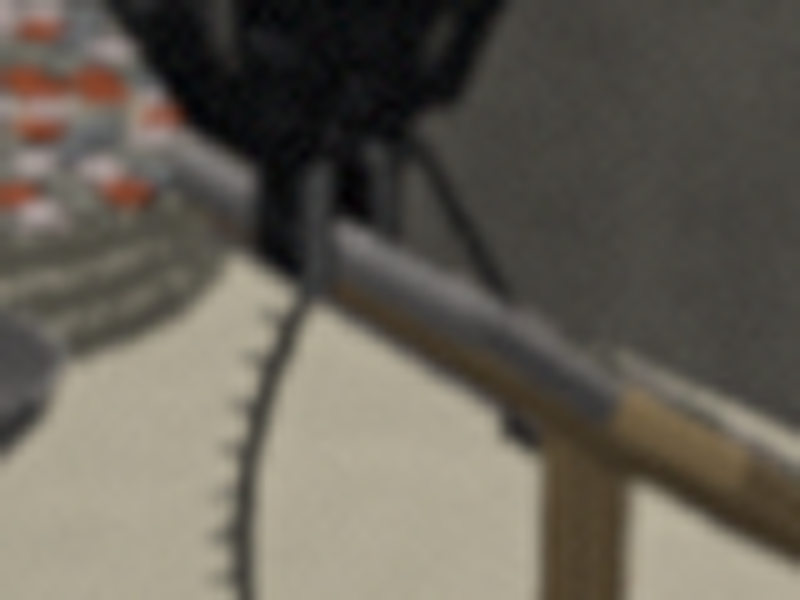

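View pics/q1_w.png

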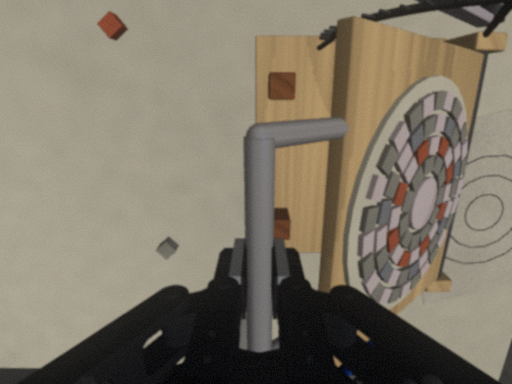

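```bash
cat > pl.py <<'E'
from h import *
np.set_printoptions(precision=4,suppress=True)
def plane(d,s,mask,tol=.0025):
    P,uv=cloud(d,mask,s);rng=np.random.default_rng(1);best=0
    for _ in range(400):
        a=P[rng.choice(len(P),3,False)];n=np.cross(a[1]-a[0],a[2]-a[0]);n/=np.linalg.norm(n)+1e-12
        i=abs((P-a[0])@n)<tol
        if i.sum()>best: best=i.sum();bi=i
    Q=P[bi];c=Q.mean(0);n=np.linalg.svd(Q-c,full_matrices=False)[2][2];n*=np.sign(n[2])
    return .25+np.arctan2(n[0]*np.cos(.055)-n[1]*np.sin(.055),n[2]),n,c,len(Q),len(P)
E
python3 - <<'E'
from pl import *
d=dict(np.load("fw_n1.npz"));s=dict(ee_pos=d["ee"],eef_rot=d["q"])
m=np.zeros((384,512),np.uint8);cv2.ellipse(m,((418,175),(170,170),0),1,-1)
print("rest mosaic",plane(d,s,m>0))
m[:]=0;m[250:280,345:500]=1;m[60:80,330:390]=1;m[200:280,325:345]=1
print("rest board",plane(d,s,m>0))
m[:]=0;m[60:300,20:230]=1;print("table",plane(d,s,m>0))
d=dict(np.load("f2_wrist.npz"));s=dict(ee_pos=d["ee"],eef_rot=d["q"])
m[:]=0;cv2.ellipse(m,((420,195),(110,225),18),1,-1)
print("p2",plane(d,s,m>0))
s=env.read_state();d=env.grab_frame("wrist")
m[:]=0;cv2.ellipse(m,((412,190),(85,215),15),1,-1)
cv2.imwrite("pics/q2.png",d["image"][:,:,::-1]*(m[:,:,None]>0))
print("now",plane(d,s,m>0))
m[:]=0;m[100:330,30:220]=1;print("table",plane(d,s,m>0))
E
```

```text
rest mosaic (np.float64(0.0029456725148938323), array([-0.244 ,  0.0169,  0.9696]), array([ 0.5983, -0.0392,  0.1004]), 17867, 22849)
rest board (np.float64(0.004686629874969511), array([-0.2423,  0.0172,  0.9701]), array([ 0.5858, -0.0885,  0.0906]), 4939, 7417)
table (np.float64(0.2506855143483875), array([0.0007, 0.0006, 1.    ]), array([ 0.2602, -0.0514,  0.0004]), 47521, 50188)
p2 (np.float64(0.8605653583384403), array([ 0.5727, -0.0274,  0.8193]), array([ 0.6079, -0.0352,  0.2059]), 18033, 19606)
now (np.float64(0.9278105375722616), array([ 0.6265, -0.0274,  0.7789]), array([ 0.6167, -0.0331,  0.2094]), 13815, 14509)
table (np.float64(0.2505545863203842), array([0.0006, 0.0006, 1.    ]), array([ 0.2827, -0.1131,  0.0005]), 39233, 43520)
```

View pics/q2.png

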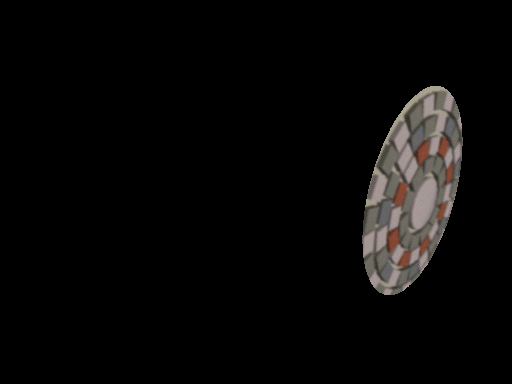

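Run:
```python
from fit import *
p=np.load("easel.npy");p[0:3]=[.582,-.0445,-.055]
def toE(X):
    c,s=np.cos(p[2]),np.sin(p[2]);d=X[:,:2]-p[:2];return np.c_[d[:,0]*c+d[:,1]*s,-d[:,0]*s+d[:,1]*c,X[:,2]]*1000
for cn,a,b in(("side",(160,103),(318,208)),("scene",(512,68),(541,318))):
    f=F[cn];o=np.array(off[cn]);A=(np.array(a)+.5)/5-.5+o;B=(np.array(b)+.5)/5-.5+o
    v,u=np.mgrid[0:384,0:512];P=np.stack([u,v],-1)-A;L=np.linalg.norm(B-A);t=(B-A)/L
    al=P@t;pe=abs(P[...,0]*t[1]-P[...,1]*t[0])
    m=(pe<1.3)&(al>1.5)&(al<L*.8)
    X,uv=cloud(f,m);E=toE(X)
    k=(abs(E[:,1]-148)<15)&(E[:,2]>110)&(E[:,2]<260);E=E[k]
    for it in range(4):
        c=E.mean(0);d=np.linalg.svd(E-c,full_matrices=False)[2][0];r=np.linalg.norm((E-c)-np.outer((E-c)@d,d),axis=1);E=E[r<max(5,2*np.median(r))]
    d*=-np.sign(d[0]);print(cn,len(E),m.sum(),"ang",np.arctan2(d[2],-d[0])+.25,d,c, "hinge-based",np.arctan2(c[2]-115,130-c[0])+.25,np.median(r))
im=cv2.imread("pics/k3_w.png")
g=cv2.cvtColor(im,cv2.COLOR_BGR2GRAY)
cv2.imwrite("pics/p8.png",cv2.resize(im[215:260,385:445],None,fx=13,fy=13,interpolation=cv2.INTER_CUBIC))
```

```text
side 67 76 ang 0.9515822999986094 [-0.7638 -0.0001  0.6454] [ 42.7364 143.3274 186.9901] hinge-based 0.9397834272248312 2.7248522821266676
scene 51 100 ang 0.9052740834923966 [-0.7928  0.01    0.6093] [ 46.8489 144.3753 193.0001] hinge-based 1.0034451600061813 2.1821304191244355
```

View pics/p8.png

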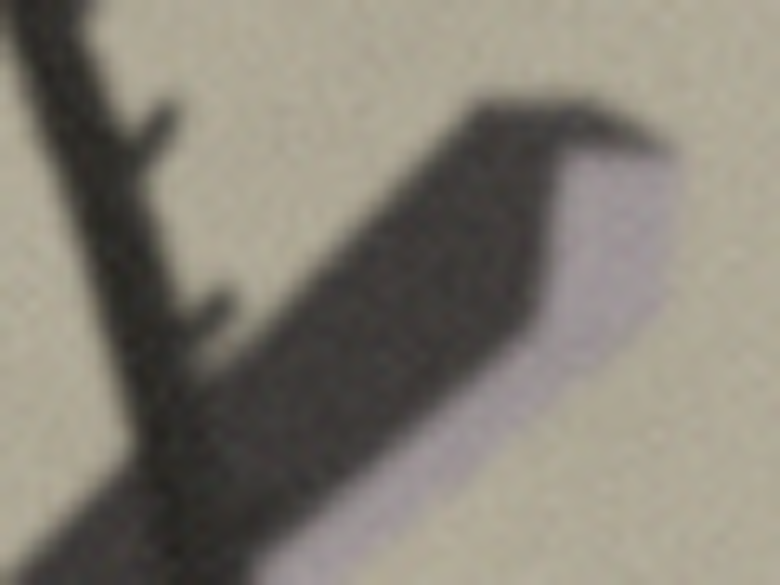

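```bash
cat >> ptr.py <<'E'
print("==== tip vertex")
def res3(p,full=True):
    a,dx=p[3],p[4]; o=[]
    for q,uv in(((bar[0],65,bar[1]),(306.5,79.5)),((bar[0],-65,bar[1]),(201.5,79.5))):o+=list(W(p,q)-uv)
    for q,uv in((pt(a,175,144,0),(427.5,226.1)),(pt(a,175,152,0),(436.8,226.4))): o+=list(W(p,np.array(q)+[0,0,dx])-uv)
    for n,uv in((-8,c(420,180)),(-8,c(195,412)),(8,c(480,240)),(8,c(215,478))):
        A,B=[W(p,np.array(pt(a,rr,144,n))+[0,0,dx]) for rr in(40,160)];t=(B-A)/np.linalg.norm(B-A);e=uv-A;o.append(t[0]*e[1]-t[1]*e[0])
    return np.r_[o,dx/1.5,(p[2]+.056)/.01]
r=least_squares(res3,[.582,-.044,-.055,.93,0],x_scale=[.01,.01,.1,.1,1]);print(r.x,r.fun)
P=r.x
big=cv2.resize(im[205:305,340:460],None,fx=6,fy=6,interpolation=cv2.INTER_CUBIC)
for y in(144,152):
    for n in(-8,0,8):
      A,B=[(W(P,np.array(pt(P[3],rr,y,n))+[0,0,P[4]])-[340,205]+.5)*6 for rr in(20,175)]
      cv2.line(big,tuple(A.astype(int)),tuple(B.astype(int)),(0,255,0),1)
cv2.imwrite("pics/p9.png",big)
E
python3 ptr.py | sed -n '/====/,$p'
```

```text
==== tip vertex
[ 0.5812 -0.0422 -0.0427  0.9148  0.1254] [-0.0166 -1.6315  1.3667  0.0907 -0.6407  0.5093 -0.6486  0.0203  0.6495
 -0.281  -0.2175 -1.1014  0.0836  1.3309]
```

View pics/p9.png

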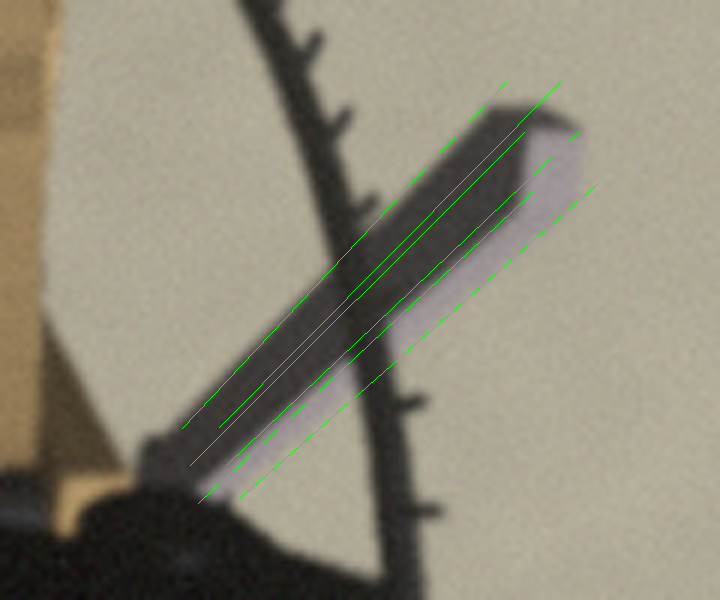

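```bash
python3 - <<'E'
from fit import *
for base in ([.582,-.0445,-.055],None):
    for c in("scene","side","both"):
        o={k:{q:v for q,v in obs[k].items() if q in("pt","bl","br","st")} for k in obs if c in(k,"both")}
        def rs(q):
            p=np.r_[q[:3],9.4,q[3],175,36.];m=model(p);out=[]
            for k in o:
                for n,v in o[k].items(): out+=list(proj(F[k],toW(p,m[n]))[0]-((np.array(v)+.5)/5-.5+off[k]))
            if base: out+=list((q[:3]-np.array(base))/[.001,.001,.004])
            return np.array(out)
        r=least_squares(rs,[.582,-.0445,-.055,.93],x_scale=[.01,.01,.1,.1]);print(base is not None,c,r.x,np.abs(r.fun).max())
E
python3 - <<'E'
from pl import *
s=env.read_state();d=env.grab_frame("wrist");m=np.zeros((384,512),np.uint8);cv2.ellipse(m,((412,190),(85,215),15),1,-1)
print("now",plane(d,s,m>0)[0],s["contact_force"],s["finger_gap"],s["clock"])
f=env.grab_frame("scene");cv2.imwrite("pics/r1.png",f["image"][:,:,::-1])
E
```

```text
True scene [ 0.5819 -0.0449 -0.0543  0.8588] 1.0580701288064347
True side [ 0.5821 -0.0445 -0.0549  0.9451] 0.8889021175797325
True both [ 0.5819 -0.0449 -0.0542  0.9427] 1.0450689152308428
False scene [ 0.5816 -0.0464 -0.0496  0.8992] 1.0445194891701135
False side [ 0.5832 -0.0435 -0.0511  0.9438] 0.7901609328240511
False both [ 0.5816 -0.0457 -0.0503  0.9463] 1.0785077779044343
now 0.9270201848384811 [-2.1642  0.0322 -3.3834] 0.13920063537479896 37.975
```

View pics/r1.png

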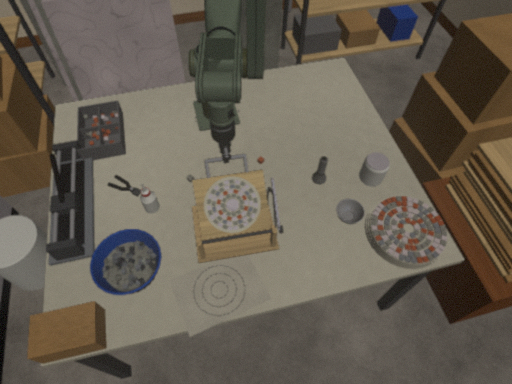

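>>> step_arm --increments '[{"dx": 0,"dy": 0,"dz": 0,"spin": 0,"jaw": 0},{"dx": 0,"dy": 0,"dz": 0,"spin": 0,"jaw": 0},{"dx": 0,"dy": 0,"dz": 0,"spin": 0,"jaw": 0}]' --squeeze 50

```text
clock: 38.45
ee_pos: [0.5016, -0.04, 0.2383]
eef_rot: [0.727, 0.686, -0.0, -0.0]
contact_force: [-3.2, 0.2, -2.2]
finger_gap: 0.139
```

Run:
```python
from pl import *
s=env.read_state();d=env.grab_frame("wrist");m=np.zeros((384,512),np.uint8);cv2.ellipse(m,((412,190),(85,215),15),1,-1)
t=plane(d,s,m>0)[0];print("theta",t,s["contact_force"],s["finger_gap"],s["clock"])
if abs(t-.925)<.02: print(env.finish_job())
```

```text
theta 0.9296727221634968 [-3.1727  0.1852 -2.1892] 0.1393486418597599 38.45
the job is handed in; nothing more can be done
None
```

I took the reading, stood the thermometer upright on the table again, then swung the board up to the pointer and handed the job in still gripping the bar, at 38.5 s of the 72 s.

**Thermometer:**
- The tool can't tilt, so I tipped the thermometer in the fingers by pressing its nose on the table; I had to repeat this because it kept sagging upright.
- I held it still for about 2.5 s. The nose was about 98 mm from the board and aimed within 2–5 mm of the stone's centre.
- It was about 3° off square: it leaned about 0.20 rad instead of 0.25.
- It now stands upright a few centimetres from where it started. The camera confirmed this.

**Board:**
- The last reading put the board at 0.930 rad (the same method read 0.003 with the board at rest). The force at the wrist was about 4 N and the bar was still between the fingers.
- My pointer readings disagreed. The close wrist view gave about 0.915 and the side camera about 0.944. The side camera reads about 0.02 high, so I took 0.925. The overhead camera gave scattered, less reliable values of 0.86–0.90.

**Problems on the way:**
- My first try at the bar closed above it. The fingertips were really about 40 mm higher than the reported position, so I went lower and gripped it on the second try.
- The same offset meant I was gripping the thermometer near the top of its handle, which is probably why it sagged.
- The last overview picture showed the bystanders and the pointer apparently where they were; I judged that by eye and did not measure it.

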